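# Load finned inserts on a geared stage and set its dial, backlash out

### The job

Take the dust cover off the comb bed of the positioning stage and lay it the right way up on the bench, then set every finned insert on the bench into the bed, all four fins right down in the bed's four channels and the whole insert on the bed. Then set the stage: wind the handwheel clockwise until its long white line has gone clearly past the pointer, by at least 35 degrees, and bring it back anticlockwise onto the pointer, finishing in that direction so that the play in the drive is taken up. Last, throw the clamp lever fully over to the bed's side; the inserts must still be home and the wheel on its mark.

Things in the scene. Friction and masses are not known exactly. Their poses are not given: they have to be found in the camera images.
- stage: Fixed positioning stage, dark steel base 205 x 250 x 12 mm carrying all below. Frame (mm): origin at bench level, x from wheel side to bed side, y left, z up. Handwheel axis at x=-58, y=-30; wheel a black disc 100 across, top z=60, hub top z=66. Clamp lever pivot x=-55, y=92, z=34. The carriage slides along y at x=50.
- bed (a point): Centre of the comb bed's channel floor on the carriage, 34 mm above the bench; axes as the stage's. Five fins run along y (-80 to 80 mm), 3.5 thick, 18.2 high, round-tipped, at x=-26, -13, 0, 13, 26: four channels 9.5 wide, shut by end plates. A home insert has its origin at z=0, x=0 here and its y axis along this y (either way round), anywhere along y that keeps it wholly on.
- insert_0: Plain aluminium finned insert. Origin: centre of its underside (fin tips); x across the fins, y along. Four fins along y, 3.5 mm thick, round-tipped, at x=-19.5, -6.5, 6.5, 19.5, z 0 to 20; plate 46 (x) by 44 (y), z 20 to 26; black plastic grip rib on top 12 thick (x), 36 long (y), z 26 to 58. About 80 g. Same when turned half round. 2 or all of the 3 are present (None if absent).
- insert_1: Plain aluminium finned insert. Origin: centre of its underside (fin tips); x across the fins, y along. Four fins along y, 3.5 mm thick, round-tipped, at x=-19.5, -6.5, 6.5, 19.5, z 0 to 20; plate 46 (x) by 44 (y), z 20 to 26; black plastic grip rib on top 12 thick (x), 36 long (y), z 26 to 58. About 80 g. Same when turned half round. 2 or all of the 3 are present (None if absent).
- insert_2: Plain aluminium finned insert. Origin: centre of its underside (fin tips); x across the fins, y along. Four fins along y, 3.5 mm thick, round-tipped, at x=-19.5, -6.5, 6.5, 19.5, z 0 to 20; plate 46 (x) by 44 (y), z 20 to 26; black plastic grip rib on top 12 thick (x), 36 long (y), z 26 to 58. About 80 g. Same when turned half round. 2 or all of the 3 are present (None if absent).
- cover: Loose grey dust cover, on the bed at the start. Origin: centre of its underside (bottom of its lips), long axis y. Top plate 70 (x) by 166 (y) mm, z 14 to 17; a lip along each long edge; grip rib across the middle of the top, 44 long (x), 12 thick (y), z 17 to 47. 100 g. On the bed its origin is 4 mm above the channel floor. Room to lay it: round x=0.52, y=0.13 m, long axis along x.
- crank (a point): Mid-grip of the wheel's upright crank handle: 18 mm thick, spins freely on its pin, grip from z=68 to 104 in the stage frame, this point at z=88; 38 mm from the wheel axis, opposite the dial line. Carry it round the axis with the hand's direction fixed. Driving takes about 4 N; the wheel stays where left.
- dial_line (a point): Outer end, on the rim's top edge, of the long white line on the handwheel; 50 from the wheel axis. Opposite the crank.
- index (a point): The place on the wheel rim that the pointer's white tip points at: 50 from the wheel axis, where the end of the dial line must come.
- pointer: Steel index pointer clamped round the gearbox, fixed during the job, set differently each time. Origin on the wheel axis; its x axis runs out to the pointer's upright (59 to 64 mm from the axis, top 54 mm above the bench), z up. The dial line is past the pointer clockwise when its y here is negative.
- pinion (a joint): Angle (rad) of the drive pinion under the wheel, anticlockwise from above positive; 0 at the start, range -3.9 to 0.3. The carriage moves 12 mm along stage +y per rad. Stiff by friction.
- wheel_play (a joint): Handwheel angle relative to the pinion (rad): the play of the drive, -0.25 to 0.25. At -0.25 the wheel drives clockwise, at +0.25 anticlockwise; in between it moves freely without the carriage. Wheel angle = pinion + wheel_play.
- clamp (a joint): Angle (rad) of the clamp lever, 0 (leaning to stage -x) to 1.0 (thrown, leaning to stage +x). Stays where left, about 1 N at the ball.
- clamp_tip (a point): Centre of the black ball (26 diameter) on the clamp lever, 65 from its pivot; it swings in the stage's x-z plane.
Mind the look-alikes: they are no part of the job. Leave any brown look-alike of the cover alone. What is shaped like the insert_2 but pink is not meant.

How it is judged (in metres and radians):
On the way, in this order (a step that is already met when the one before it is completed fails the run):
1. the dust cover lies upright on the bench (height (world z) of cover below 0.006 m and angle between cover's own z axis and vertical below 0.1 rad), for 0.2 s.
2. every insert present is fully home in the comb bed (z of insert_0 in the frame of bed between -0.005 and 0.006 m and x of insert_0 in the frame of bed between -0.006 and 0.006 m and y of insert_0 in the frame of bed between -0.062 and 0.062 m and angle between each of insert_0, insert_1, insert_2's own z axis and vertical below 0.1 rad and z of insert_1 in the frame of bed between -0.005 and 0.006 m and x of insert_1 in the frame of bed between -0.006 and 0.006 m and y of insert_1 in the frame of bed between -0.062 and 0.062 m and z of insert_2 in the frame of bed between -0.005 and 0.006 m and x of insert_2 in the frame of bed between -0.006 and 0.006 m and y of insert_2 in the frame of bed between -0.062 and 0.062 m), for 0.2 s.
3. the dial line has been wound clockwise at least 31 degrees past the pointer (y of dial_line in the frame of pointer below -0.026 m).
4. the dial line is back on the pointer, brought there anticlockwise so that the play is taken up (horizontal distance between dial_line and index below 0.006 m and value of joint wheel_play above 0.15 rad), for 0.2 s.
5. the clamp lever is thrown (value of joint clamp above 0.8 rad), for 0.2 s.
At the end, for the whole second after the job is handed in: Cover upright on the bench; every insert home on the bed (6 mm in height and across, wholly on it lengthwise); dial line end within 6 mm of the index with wheel_play above 0.15 rad (driven anticlockwise last); clamp lever beyond 0.8 rad; all at rest (all of step 1 and all of step 2 and all of step 4 and value of joint clamp above 0.8 rad and linear speed of each of insert_0, insert_1, insert_2, cover below 0.02 m/s); the robot touches nothing.
Of insert_0, insert_1, insert_2 only 2 to 3 are there at a start; the rules pass over those that are not, and their reading is None.
At some moment in a run one of insert_0, insert_1, insert_2 may be knocked a few centimetres aside while the robot is not near it.
It also fails if it takes over 208 s, if anything falls off the work surface, if the arm or the gripper's body presses on something with over 40 N, if the wrist force passes 120 N, or if a joint passes its speed limit or range.

### The arm

A 6-joint arm with a two-finger parallel gripper is mounted at the origin on the work surface; the furniture and walls round the work are solid. World frame = base frame: x ahead of the robot, y to its left, z up, the work surface at z = 0. Lengths are in mm, angles in degrees, forces in N, time in s.
With the tool pointing down it reaches from about 350 to 850 mm from the base axis. Payload 8.1 kg.
Tool frame: the origin (TCP) lies at the very end of the fingers, on their centre line; the grasp point (between the pads) lies 19 mm behind it (r.grasp_offset is the distance from the TCP to the grasp point, in mm); z points along the fingers, y is the line along which they close (so a half turn about z gives the same grasp; the last joint's range is limited). The gripper opens to 85 mm and grips with 20 to 120 N. Pads are 22 mm wide; open, the fingers measure 114 mm over their backs; the gripper's body (76 mm by 85 mm) begins 54 mm behind the grasp point. The pads swing forward as they close: fully open they stand 13 mm farther back than shut.
Start: joints at [-69.981, 7.471, 85.268, -0, 87.261, -4.893], TCP at [252.757, -544.168, 231.292] pointing down, gripper open.
Joint ranges: [-169.43, 169.43], [-51.17, 129.36], [1.28, 143.12], [-76.62, 256.62], [0, 156.53], [-152.29, 152.29]. Speed limits (degrees/s): [136.94, 136.94, 159.86, 180, 180, 180].

### API

Orientations are given as [roll, pitch, yaw] about the fixed x, y, z axes, in that order (R = Rz(yaw) Ry(pitch) Rx(roll)).
In Python, from bench import r gives the robot as it stands.
- The arm moves only by the tool carry_out, never from a script. Its argument "commands" is a list of rows, each an object with "jaw": the finger opening in m, from 0 to 0.0854; "translation": the shift along the tool's x, y, z in m, a list of three; "spin": the turn about the tool's z in rad. A call has exactly 8 rows; each row shifts and turns the commanded pose from where the row before left it, along the tool's axes as they then stand; what a row does not reach is not made up. A row lasts 1/12 s, in which the tool goes at most 41.7 mm and 7.16 degrees, less where a joint would pass 70% of its speed; a pose out of reach is approached as far as the arm can. A call is refused whole if a number of a shift passes 0.0417 or a number of a turn 0.125, either way. A call with a gripper value outside its range is refused whole. The fingers move at their own pace and stop on an object; "squeeze" is the grip in N (left out, the last holds). Time passes only in rows, so rows that do not move let the fingers close, or fill a call up. It gives the time, the measured TCP pose, the force, the opening and the grip force at its end, in the units of the state.
- r.sense(): the state, without advancing time (a new reading comes with each control period).
- r.snapshot(name): name is "scene" or "top"; returns a dict with "pixels" (480x640x3 uint8, blue, green, red), "K" (3x3 intrinsics, pixels), "dist_coeffs" ([k1, k2, p1, p2, k3] as OpenCV has them; the pictures are not rectified), "extrinsics" (4x4, takes a point from camera to world coordinates). Camera axes: x right, y down, z forward; pixel columns grow to the right and rows downward; lengths in mm; the calibration is good to about 2 mm. A picture is of the moment at which its call begins. There is no depth.
- r.hand_in(): hands the job in; it is judged then, once.
Trained networks look in a picture, given as the dict that the camera call returned (one of the last four; its "shot" number tells which), for a name from the list of things; names that differ only in an ending like _2 or _b are one class to them, and where a whole thing is asked for, a point or a joint stands for the part that bears it (a point fixed in the world has none). Each returns a list of dicts, best first, with "score" (0 to 1); they miss things now and then, are a little off and sometimes report something else, mostly with a low value. They report only what shows in the picture. A call takes as long as a camera call. They do not tell look-alikes from the thing itself.
- r.spot_in(picture, target): "xy" ([column, row] in pixels, amid what is visible of it).
- r.regions_of(picture, target): "pixels" (480x640 bool, what is visible of it) and "xy" ([column, row] in pixels, amid what is visible of it).
- r.landmark_of(picture, target): "xy" ([column, row] in pixels: a listed point, or the origin of a listed thing).
The state is a dict: "time": time; "joint_pos": joint angles; "qd": joint speeds; "joint_efforts": joint torques, N m; "tool_pos": TCP position; "tcp_rot": TCP orientation; "ft_force": force on the tool from outside, world axes, zero at the start; "wrist_torque": the same for the moment, N m; "finger_gap": finger opening in mm; "grip_force": force on a finger pad.
Only numpy, scipy, OpenCV 4.12 (cv2) and the standard library are available. Lean on these libraries where they do the work, as an engineer would, in place of code of your own. Each camera call takes 0.05 s, during which the arm holds its last target. There are 200 camera calls.

## Working session

There is one attempt and no reset: what is moved stays moved. The work goes in short steps, Python scripts to look and compute and a tool call to move; the robot and the scene stay as the last step left them, time stands still between calls to the robot, and variables do not carry over. Pictures are saved under pics/ and viewed, at most 18 in all, crops included, and the job is handed in when it is done.

Besides the shell and the picture viewer there is one more tool, called after "Request:" by a JSON object that holds its "op" and its "data", one argument or row to a line. carry_out: Moves the arm, as the interface text tells. Its arguments: {"type":"object","properties":{"commands":{"type":"array","items":{"type":"object","properties":{"jaw":{"type":"number"},"translation":{"type":"array","items":{"type":"number"}},"spin":{"type":"number"}}}},"squeeze":{"type":"number"}},"required":["commands"]}

```bash
ls; mkdir -p pics; python3 - <<'E'
from bench import r
import cv2
s=r.sense(); print(s['time'],s['tool_pos'],s['tcp_rot'])
for n in('scene','top'):
    p=r.snapshot(n); cv2.imwrite(f'pics/{n}0.png',p['pixels']); print(n,p['K'].tolist(),p['dist_coeffs'],p['extrinsics'].round(3).tolist())
    for t in('stage','bed','insert_0','cover','crank','dial_line','index','pointer','clamp_tip'):
        try: print(t,[(round(d['score'],2),[round(float(v),1) for v in d['xy']]) for d in r.landmark_of(p,t)])
        except Exception as e: print(t,e)
E
```

```text
pics
0.0 [ 252.56668403 -543.64111238  230.24073339] [-1.79893698e+02 -8.52189889e-03  2.49136606e+01]
scene [[587.668703159614, 0.0, 317.86124394061534], [0.0, 587.668703159614, 241.0355786701724], [0.0, 0.0, 1.0]] [-0.0518014  0.         0.         0.         0.       ] [[-0.868, -0.3, 0.396, -344.269], [-0.496, 0.49, -0.717, 1407.785], [0.022, -0.819, -0.574, 1302.597], [0.0, 0.0, 0.0, 1.0]]
stage [(0.71, [352.7, 236.2]), (0.6, [340.3, 231.7])]
bed [(0.6, [327.3, 221.2])]
insert_0 [(0.73, [231.2, 364.6]), (0.72, [238.4, 340.7]), (0.64, [261.5, 323.1]), (0.57, [263.1, 307.8])]
cover [(0.63, [328.5, 221.2]), (0.4, [391.7, 195.4])]
crank [(0.88, [351.5, 225.4]), (0.3, [338.0, 232.4])]
dial_line [(0.64, [358.8, 216.2])]
index [(0.42, [363.3, 231.9])]
pointer [(0.58, [352.5, 234.0])]
clamp_tip [(0.6, [332.2, 228.9])]
top [[590.7530906048302, 0.0, 330.78589366680427], [0.0, 590.7530906048302, 234.56744623141088], [0.0, 0.0, 1.0]] [0.04154176 0.         0.         0.         0.        ] [[0.027, -0.997, 0.07, 339.976], [-1.0, -0.027, -0.005, -90.375], [0.006, -0.069, -0.998, 1916.348], [0.0, 0.0, 0.0, 1.0]]
stage [(0.68, [400.4, 222.8])]
bed []
insert_0 [(0.79, [239.2, 217.9]), (0.78, [212.5, 225.5]), (0.47, [153.7, 236.4])]
cover [(0.87, [400.5, 208.5]), (0.85, [509.3, 245.9])]
crank [(0.68, [390.1, 243.7])]
dial_line [(0.69, [416.8, 244.9])]
index []
pointer []
clamp_tip [(0.38, [362.4, 234.2])]
```

```bash
python3 - <<'E'
import cv2
a=cv2.imread('pics/top0.png')[150:300,120:540]; cv2.imwrite('pics/a.png',cv2.resize(a,(800,286),interpolation=cv2.INTER_CUBIC))
b=cv2.imread('pics/scene0.png')[150:390,180:440]; cv2.imwrite('pics/b.png',cv2.resize(b,(650,600),interpolation=cv2.INTER_CUBIC))
c=cv2.imread('pics/top0.png')[180:270,340:460]; cv2.imwrite('pics/c.png',cv2.resize(c,(800,600),interpolation=cv2.INTER_CUBIC))
E
```

```text
(no output)
```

View pics/a.png

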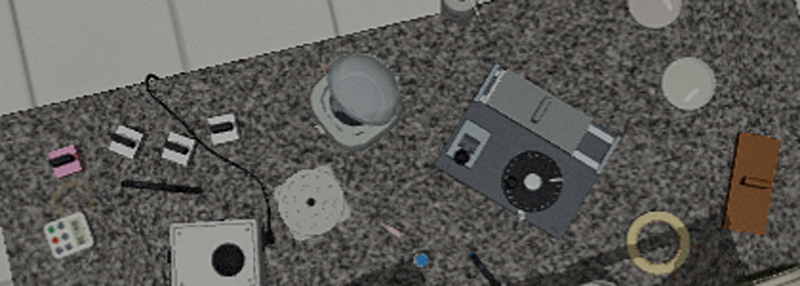

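View pics/b.png

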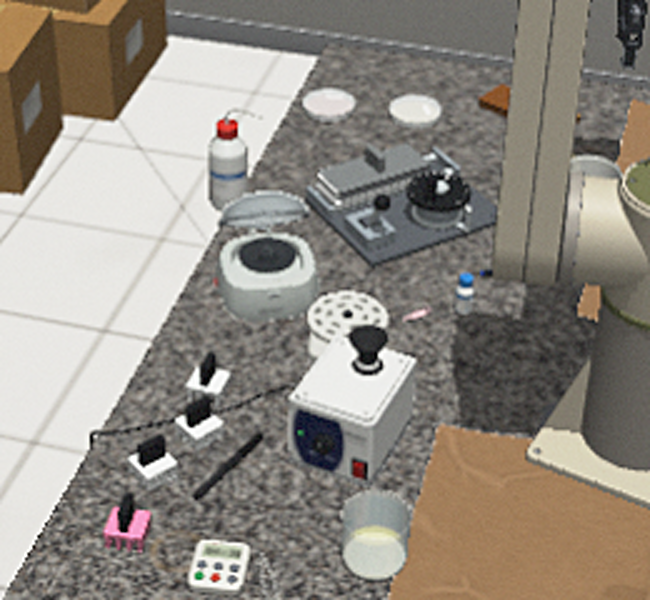

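View pics/c.png

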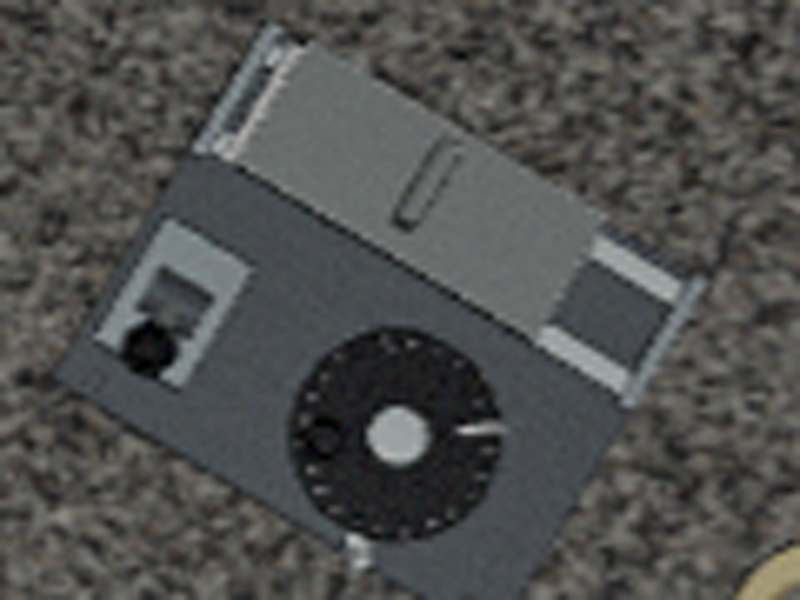

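```bash
cat > vis.py <<'E'
import numpy as np, cv2
from scipy.optimize import minimize
from bench import r
def proj(P,c):
    T=np.linalg.inv(c['extrinsics']); rv,_=cv2.Rodrigues(T[:3,:3])
    return cv2.projectPoints(np.asarray(P,float).reshape(-1,3),rv,T[:3,3],np.array(c['K']),np.array(c['dist_coeffs'],float))[0].reshape(-1,2)
def unproj(uv,z,c):
    uv=np.asarray(uv,float).reshape(-1,1,2); E=c['extrinsics']
    n=cv2.undistortPoints(uv,np.array(c['K']),np.array(c['dist_coeffs'],float)).reshape(-1,2)
    d=np.c_[n,np.ones(len(n))]@E[:3,:3].T; o=E[:3,3]
    return (o+d*((z-o[2])/d[:,2])[:,None])[:,:2]
def box(x,y,z): return np.array([[a,b,c] for a in x for b in y for c in z],float)
INS=[box((-23,23),(-22,22),(20,26)),box((-21.2,21.2),(-22,22),(0,20)),box((-6,6),(-18,18),(26,58))]
COV=[box((-35,35),(-83,83),(0,17)),box((-22,22),(-6,6),(17,47))]
def place(P,x,y,yaw,z=0):
    a=np.radians(yaw); R=np.array([[np.cos(a),-np.sin(a),0],[np.sin(a),np.cos(a),0],[0,0,1]])
    return P@R.T+[x,y,z]
S=4
def render(model,q,z,c,o,shape):
    m=np.zeros(shape,np.uint8)
    for b in model:
        uv=(proj(place(b,*q,z),c)-o+.5)*S-.5
        cv2.fillConvexPoly(m,cv2.convexHull(np.round(uv*16).astype(np.int32).reshape(-1,1,2)),1,shift=4)
    return m
def fit(model,q0,z,views):
    """views: list of (cam, mask bool). Maximise silhouette overlap; returns q,mean IoU"""
    L=[]
    for c,m in views:
        ys,xs=np.nonzero(m); o=np.array([xs.min()-8,ys.min()-8]); w=m[o[1]:ys.max()+9,o[0]:xs.max()+9].astype(np.float32)
        L.append((c,o,cv2.resize(w,None,fx=S,fy=S,interpolation=cv2.INTER_LINEAR)>.5))
    def cost(q):
        t=0
        for c,o,w in L:
            a=render(model,q,z,c,o,w.shape)>0; t-=(a&w).sum()/(a|w).sum()
        return t/len(L)
    best=None
    for dy in range(-80,100,20):
        s=np.array([q0[0],q0[1],q0[2]+dy]); 
        res=minimize(cost,s,method='Nelder-Mead',options=dict(initial_simplex=s+np.array([[0,0,0],[6,0,0],[0,6,0],[0,0,9]]),xatol=.05,fatol=1e-4))
        if best is None or res.fun<best.fun: best=res
    return best.x,-best.fun
E
python3 - <<'E'
from vis import *
A=r.snapshot('top'); B=r.snapshot('scene')
print('cov spot',proj([[520,130,0],[437,130,0],[603,130,0]],A).round(1).tolist())
def reg(c,t): return [(d['score'],np.array(d['xy']),d['pixels']) for d in r.regions_of(c,t)]
ca=[g for g in reg(A,'cover') if np.hypot(*(g[1]-[400,208]))<15]; cb=[g for g in reg(B,'cover') if np.hypot(*(g[1]-[328,221]))<25]
print(len(ca),len(cb))
q0=[*unproj([ca[0][1]],60,A)[0],-60]
for v in ([(A,ca[0][2])],[(A,ca[0][2]),(B,cb[0][2])] if cb else None):
    if v: print('cover',fit(COV,q0,38,v))
ia=reg(A,'insert_0'); ib=reg(B,'insert_0')
for s,xy,m in ia: 
    p=unproj([xy],35,A)[0]; 
    e=proj([[*p,30]],B)[0]; nb=sorted(ib,key=lambda g:np.hypot(*(g[1]-e)))
    bgr=A['pixels'][m].mean(0).round()
    print('ins',round(s,2),xy,p.round(),bgr,m.sum())
    print('  top',fit(INS,[*p,0],0,[(A,m)]))
    if nb: print('  both',np.hypot(*(nb[0][1]-e)).round(1),nb[0][1],fit(INS,[*p,0],0,[(A,m),(B,nb[0][2])]))
# hub
g=cv2.cvtColor(A['pixels'],cv2.COLOR_BGR2GRAY); y0,x0=238,392
w=g[y0:y0+15,x0:x0+16].astype(float); k=w>w.max()*.6; ys,xs=np.nonzero(k); wt=w[k]
uv=[(x0+(xs*wt).sum()/wt.sum()),(y0+(ys*wt).sum()/wt.sum())]
print('hub',uv,unproj([uv],66,A))
for n,z in(('dial_line',60),('crank',88),('clamp_tip',80)):
    print(n,[(round(d['score'],2),unproj([d['xy']],z,A)[0].round(1)) for d in r.landmark_of(A,n)])
print('ptr tip',unproj([[340+358/6.667-.4,180+548/6.667-.4]],54,A))
E
```

```text
cov spot [[260.8, 218.5], [259.9, 243.9], [261.6, 193.1]]
1 2
cover (array([ 561.37062598, -323.64646563,  -29.2577561 ]), np.float64(0.9632212407665686))
cover (array([ 560.75620657, -323.89068748,  -28.9353897 ]), np.float64(0.9021198319577611))
ins 0.79 [186.6 222.3] [498. 361.] [113. 114. 114.] 239
  top (array([493.44753829, 368.12201231, -21.24507315]), np.float64(0.8933531746031746))
  both 4.6 [240.7 335. ] (array([493.25751508, 367.15611174, -23.93794465]), np.float64(0.8684533865129587))
ins 0.74 [151.9 235.8] [452. 468.] [101.  86. 114.] 218
  top (array([459.18773199, 467.747486  , -69.8038533 ]), np.float64(0.8815588385124808))
  both 1.0 [231.6 358.9] (array([457.80262186, 466.11777135,  20.90445872]), np.float64(0.8543454742580567))
ins 0.6 [211.7 225.6] [490. 281.] [117. 119. 119.] 228
  top (array([485.13331613, 280.0749186 , -21.72916044]), np.float64(0.9158829676071055))
  both 4.5 [261.9 317.4] (array([485.32559431, 279.98867988, -22.47029108]), np.float64(0.9053537375375889))
ins 0.47 [238.2 216.8] [520. 198.] [121. 122. 121.] 188
  top (array([521.5264221 , 204.69513285, -77.91554826]), np.float64(0.8473476297968398))
  both 0.3 [263.9 298.6] (array([521.35013487, 203.74855224,  15.26922453]), np.float64(0.8120540845850375))
hub [np.float64(399.20817142222717), np.float64(244.8881980681692)] [[ 442.58133871 -314.27847913]]
dial_line [(0.6, array([ 448.7, -367.1]))]
crank [(0.78, array([ 441.6, -276.6]))]
clamp_tip [(0.63, array([ 475. , -203.4]))]
ptr tip [[ 389.41407529 -298.11061432]]
```

Request:
{"op": "carry_out", "data": {
  "commands": [
    {"translation": [0.04, -0.0087, 0], "jaw": 0.06},
    {"translation": [0.04, -0.0087, 0], "jaw": 0.06},
    {"translation": [0.04, -0.0087, 0], "jaw": 0.06},
    {"translation": [0.04, -0.0087, 0], "jaw": 0.06},
    {"translation": [0.04, -0.0087, 0], "jaw": 0.06},
    {"translation": [0.04, -0.0087, 0], "jaw": 0.06},
    {"translation": [0.04, -0.0087, 0], "jaw": 0.06},
    {"translation": [0.04, -0.0087, 0], "jaw": 0.06}
  ]
}}

```text
invalid input
```

Request:
{"op": "carry_out", "data": {
  "commands": [
    {"translation": [0.0262, 0, 0]},
    {"translation": [0.0262, 0, 0]},
    {"spin": 0.118},
    {"spin": 0.118},
    {"spin": 0.118},
    {"spin": 0.118},
    {"spin": 0.118},
    {"spin": 0.118}
  ]
}}

```text
invalid input
```

Request:
{"op": "carry_out", "data": {
  "commands": [
    {"spin": 0.118},
    {"spin": 0.118},
    {"translation": [0, 0, 0.02]},
    {"translation": [0, 0, 0.02]},
    {"translation": [0, 0, 0.02]},
    {"translation": [0, 0, 0.02]},
    {"translation": [0, 0, 0]},
    {"translation": [0, 0, 0]}
  ]
}}

```text
invalid input
```

```bash
cat > plan.py <<'E'
import numpy as np
from bench import r
def plan(x,y,z,yaw):
    "tool-frame shift (m) at present yaw, and spin (rad) to reach the target; also shift if spun first"
    s=r.sense(); p=np.array(s['tool_pos']); e=s['tcp_rot']; 
    print('t',round(s['time'],2),'pos',p.round(1),'rot',np.round(e,1),'F',np.round(s['ft_force'],1),'gap',round(s['finger_gap'],1),'grip',np.round(s['grip_force'],1))
    d=np.array([x,y])-p[:2]
    for nm,f in(('now',e[2]),('spun',yaw)):
        a=np.radians(f); print(nm,'t=[%.4f, %.4f, %.4f]'%((d@[np.cos(a),np.sin(a)])/1e3,(d@[np.sin(a),-np.cos(a)])/1e3,(p[2]-z)/1e3))
    print('spin %.3f'%(-np.radians((yaw-e[2]+180)%360-180)))
E
python3 -c "
from plan import *; plan(561.2,-323.6,58,-29.2)
import cv2; p=r.snapshot('scene'); cv2.imwrite('pics/d.png',cv2.resize(p['pixels'][150:270,270:430],(800,600),interpolation=cv2.INTER_CUBIC))"
```

```text
t 1.45 pos [ 252.8 -544.2  231.3] rot [180.   -0.   24.9] F [-0.2 -0.8  0.3] gap 85.1 grip 0.0
now t=[0.3727, -0.0701, 0.1733]
spun t=[0.1616, -0.3430, 0.1733]
spin 0.944
```

Request:
{"op": "carry_out", "data": {
  "commands": [
    {"translation": [0.04, -0.0087, 0], "spin": 0, "jaw": 0.06},
    {"translation": [0.04, -0.0087, 0], "spin": 0, "jaw": 0.06},
    {"translation": [0.04, -0.0087, 0], "spin": 0, "jaw": 0.06},
    {"translation": [0.04, -0.0087, 0], "spin": 0, "jaw": 0.06},
    {"translation": [0.04, -0.0087, 0], "spin": 0, "jaw": 0.06},
    {"translation": [0.04, -0.0087, 0], "spin": 0, "jaw": 0.06},
    {"translation": [0.04, -0.0087, 0], "spin": 0, "jaw": 0.06},
    {"translation": [0.04, -0.0087, 0], "spin": 0, "jaw": 0.06}
  ]
}}

```text
time: 2.17
tool_pos: [515.1, -344.8, 231.5]
tcp_rot: [180.0, -0.0, 24.9]
ft_force: [-0.5, -0.7, 0.7]
finger_gap: 59.8
grip_force: 0.0
```

Request:
{"op": "carry_out", "data": {
  "commands": [
    {"translation": [0.0262, 0, 0], "spin": 0, "jaw": 0.06},
    {"translation": [0.0262, 0, 0], "spin": 0, "jaw": 0.06},
    {"translation": [0, 0, 0], "spin": 0.118, "jaw": 0.06},
    {"translation": [0, 0, 0], "spin": 0.118, "jaw": 0.06},
    {"translation": [0, 0, 0], "spin": 0.118, "jaw": 0.06},
    {"translation": [0, 0, 0], "spin": 0.118, "jaw": 0.06},
    {"translation": [0, 0, 0], "spin": 0.118, "jaw": 0.06},
    {"translation": [0, 0, 0], "spin": 0.118, "jaw": 0.06}
  ]
}}

```text
time: 2.83
tool_pos: [561.2, -324.1, 231.2]
tcp_rot: [-180.0, 0.0, -16.0]
ft_force: [0.6, -0.7, 0.3]
finger_gap: 60.0
grip_force: 0.0
```

Request:
{"op": "carry_out", "data": {
  "commands": [
    {"translation": [0, 0, 0], "spin": 0.118, "jaw": 0.06},
    {"translation": [0, 0, 0], "spin": 0.118, "jaw": 0.06},
    {"translation": [0, 0, 0.02], "spin": 0, "jaw": 0.06},
    {"translation": [0, 0, 0.02], "spin": 0, "jaw": 0.06},
    {"translation": [0, 0, 0.02], "spin": 0, "jaw": 0.06},
    {"translation": [0, 0, 0.02], "spin": 0, "jaw": 0.06},
    {"translation": [0, 0, 0], "spin": 0, "jaw": 0.06},
    {"translation": [0, 0, 0], "spin": 0, "jaw": 0.06}
  ]
}}

```text
time: 3.5
tool_pos: [560.3, -323.5, 149.9]
tcp_rot: [-180.0, 0.2, -29.2]
ft_force: [-0.0, 0.7, 0.6]
finger_gap: 60.0
grip_force: 0.0
```

```bash
python3 -c "
from plan import *; plan(561.2,-323.6,58,-29.2)
import cv2; p=r.snapshot('scene'); cv2.imwrite('pics/d.png',cv2.resize(p['pixels'][150:270,270:430],(800,600),interpolation=cv2.INTER_CUBIC))"
```

```text
t 3.5 pos [ 560.3 -323.5  149.9] rot [-180.     0.2  -29.2] F [-0.   0.7  0.6] gap 60.0 grip 0.0
now t=[0.0008, -0.0004, 0.0919]
spun t=[0.0008, -0.0004, 0.0919]
spin 0.000
```

Request:
{"op": "carry_out", "data": {
  "commands": [
    {"translation": [0, 0, 0.015], "spin": 0, "jaw": 0.06},
    {"translation": [0, 0, 0.015], "spin": 0, "jaw": 0.06},
    {"translation": [0, 0, 0.015], "spin": 0, "jaw": 0.06},
    {"translation": [0, 0, 0.015], "spin": 0, "jaw": 0.06},
    {"translation": [0, 0, 0.015], "spin": 0, "jaw": 0.06},
    {"translation": [0, 0, 0.015], "spin": 0, "jaw": 0.06},
    {"translation": [0, 0, 0], "spin": 0, "jaw": 0.06},
    {"translation": [0, 0, 0], "spin": 0, "jaw": 0.06}
  ]
}}

```text
time: 4.22
tool_pos: [561.5, -324.4, 62.3]
tcp_rot: [180.0, -0.0, -29.2]
ft_force: [0.6, -0.3, 0.4]
finger_gap: 59.9
grip_force: 0.0
```

Request:
{"op": "carry_out", "data": {
  "commands": [
    {"translation": [0, 0, 0], "spin": 0, "jaw": 0.04},
    {"translation": [0, 0, 0], "spin": 0, "jaw": 0.02},
    {"translation": [0, 0, 0], "spin": 0, "jaw": 0.005},
    {"translation": [0, 0, 0], "spin": 0, "jaw": 0.005},
    {"translation": [0, 0, 0], "spin": 0, "jaw": 0.005},
    {"translation": [0, 0, 0], "spin": 0, "jaw": 0.005},
    {"translation": [0, 0, 0], "spin": 0, "jaw": 0.005},
    {"translation": [0, 0, 0], "spin": 0, "jaw": 0.005}
  ],
  "squeeze": 40
}}

```text
time: 4.88
tool_pos: [562.0, -324.7, 62.7]
tcp_rot: [180.0, -0.1, -29.2]
ft_force: [-0.2, -0.5, 6.4]
finger_gap: 11.1
grip_force: 39.8
```

Request:
{"op": "carry_out", "data": {
  "commands": [
    {"translation": [0, 0, -0.002], "spin": 0, "jaw": 0.005},
    {"translation": [0, 0, -0.005], "spin": 0, "jaw": 0.005},
    {"translation": [0, 0, -0.01], "spin": 0, "jaw": 0.005},
    {"translation": [0, 0, -0.02], "spin": 0, "jaw": 0.005},
    {"translation": [0, 0, -0.03], "spin": 0, "jaw": 0.005},
    {"translation": [0, 0, -0.03], "spin": 0, "jaw": 0.005},
    {"translation": [0, 0, -0.04], "spin": 0, "jaw": 0.005},
    {"translation": [0, 0, -0.04], "spin": 0, "jaw": 0.005}
  ]
}}

```text
time: 5.55
tool_pos: [560.4, -323.6, 239.7]
tcp_rot: [-180.0, 0.1, -29.2]
ft_force: [0.9, -0.0, -1.7]
finger_gap: 11.0
grip_force: 38.9
```

```bash
python3 -c "
from plan import *; plan(520,130,300,90)
import cv2; p=r.snapshot('scene'); cv2.imwrite('pics/d.png',cv2.resize(p['pixels'][100:270,250:430],(640,600),interpolation=cv2.INTER_CUBIC))"
```

```text
t 5.55 pos [ 560.4 -323.6  239.7] rot [-1.80e+02  1.00e-01 -2.92e+01] F [ 0.9 -0.  -1.7] gap 11.0 grip 38.9
now t=[-0.2564, -0.3764, -0.0603]
spun t=[0.4536, -0.0404, -0.0603]
spin -2.080
```

View pics/d.png

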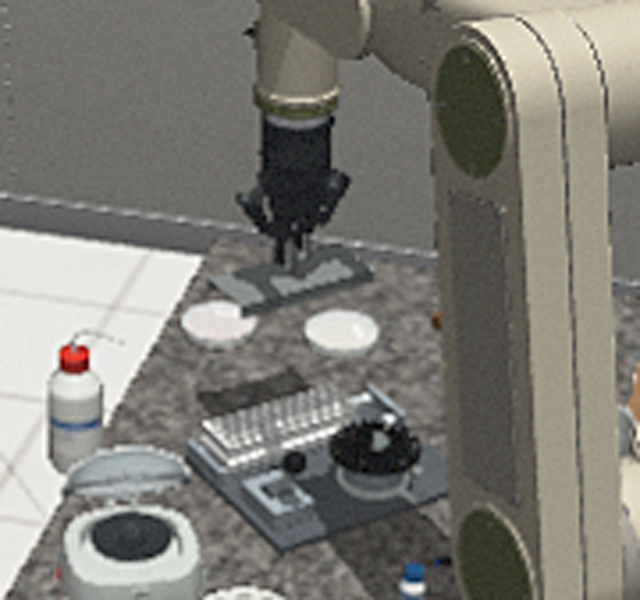

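Request:
{"op": "carry_out", "data": {
  "commands": [
    {"translation": [0, 0, -0.025], "spin": -0.1156, "jaw": 0.005},
    {"translation": [0, 0, -0.025], "spin": -0.1156, "jaw": 0.005},
    {"translation": [0, 0, -0.02], "spin": -0.1156, "jaw": 0.005},
    {"translation": [0, 0, -0.02], "spin": -0.1156, "jaw": 0.005},
    {"translation": [0, 0, 0], "spin": -0.1156, "jaw": 0.005},
    {"translation": [0, 0, 0], "spin": -0.1156, "jaw": 0.005},
    {"translation": [0, 0, 0], "spin": -0.1156, "jaw": 0.005},
    {"translation": [0, 0, 0], "spin": -0.1156, "jaw": 0.005}
  ]
}}

```text
time: 6.27
tool_pos: [561.1, -324.1, 329.0]
tcp_rot: [180.0, -0.0, 24.1]
ft_force: [-0.0, -1.2, -1.8]
finger_gap: 11.1
grip_force: 38.9
```

Request:
{"op": "carry_out", "data": {
  "commands": [
    {"translation": [0, 0, 0], "spin": -0.1156, "jaw": 0.005},
    {"translation": [0, 0, 0], "spin": -0.1156, "jaw": 0.005},
    {"translation": [0, 0, 0], "spin": -0.1156, "jaw": 0.005},
    {"translation": [0, 0, 0], "spin": -0.1156, "jaw": 0.005},
    {"translation": [0, 0, 0], "spin": -0.1156, "jaw": 0.005},
    {"translation": [0, 0, 0], "spin": -0.1156, "jaw": 0.005},
    {"translation": [0, 0, 0], "spin": -0.1156, "jaw": 0.005},
    {"translation": [0, 0, 0], "spin": -0.1156, "jaw": 0.005}
  ]
}}

```text
time: 6.93
tool_pos: [561.1, -324.1, 328.8]
tcp_rot: [180.0, 0.0, 77.1]
ft_force: [0.0, -0.1, -1.0]
finger_gap: 11.2
grip_force: 38.9
```

Request:
{"op": "carry_out", "data": {
  "commands": [
    {"translation": [0, 0, 0], "spin": -0.1156, "jaw": 0.005},
    {"translation": [0, 0, 0], "spin": -0.1156, "jaw": 0.005},
    {"translation": [0.0378, -0.0028, 0], "spin": 0, "jaw": 0.005},
    {"translation": [0.0378, -0.0028, 0], "spin": 0, "jaw": 0.005},
    {"translation": [0.0378, -0.0028, 0], "spin": 0, "jaw": 0.005},
    {"translation": [0.0378, -0.0028, 0], "spin": 0, "jaw": 0.005},
    {"translation": [0.0378, -0.0028, 0], "spin": 0, "jaw": 0.005},
    {"translation": [0.0378, -0.0028, 0], "spin": 0, "jaw": 0.005}
  ]
}}

```text
time: 7.6
tool_pos: [543.6, -95.7, 328.9]
tcp_rot: [180.0, 0.0, 90.0]
ft_force: [1.3, 0.1, -1.7]
finger_gap: 11.5
grip_force: 39.2
```

Request:
{"op": "carry_out", "data": {
  "commands": [
    {"translation": [0.0378, -0.0028, 0], "spin": 0, "jaw": 0.005},
    {"translation": [0.0378, -0.0028, 0], "spin": 0, "jaw": 0.005},
    {"translation": [0.0378, -0.0028, 0], "spin": 0, "jaw": 0.005},
    {"translation": [0.0378, -0.0028, 0], "spin": 0, "jaw": 0.005},
    {"translation": [0.0378, -0.0028, 0], "spin": 0, "jaw": 0.005},
    {"translation": [0.0378, -0.0028, 0], "spin": 0, "jaw": 0.005},
    {"translation": [0, 0, 0], "spin": 0, "jaw": 0.005},
    {"translation": [0, 0, 0], "spin": 0, "jaw": 0.005}
  ]
}}

```text
time: 8.27
tool_pos: [526.7, 131.4, 328.7]
tcp_rot: [180.0, -0.0, 90.3]
ft_force: [-0.9, -0.8, -1.5]
finger_gap: 11.2
grip_force: 39.2
```

```bash
python3 -c "
from plan import *; plan(527,132,25,90)"
python3 - <<'E'
# bed as now uncovered + top picture
from vis import *
A=r.snapshot('top'); cv2.imwrite('pics/top1.png',A['pixels'])
for n in('bed','crank','dial_line','clamp_tip','index','pointer'): print(n,[(round(d['score'],2),np.round(d['xy'],1)) for d in r.landmark_of(A,n)])
cv2.imwrite('pics/e.png',cv2.resize(A['pixels'][180:270,340:460],(800,600),interpolation=cv2.INTER_CUBIC))
E
```

```text
t 8.27 pos [526.7 131.4 328.7] rot [180.   -0.   90.3] F [-0.9 -0.8 -1.5] gap 11.2 grip 39.2
now t=[0.0006, 0.0003, 0.3037]
spun t=[0.0006, 0.0003, 0.3037]
spin 0.005
bed [(0.89, array([400.9, 208. ]))]
crank [(0.56, array([388.2, 246.4]))]
dial_line [(0.62, array([417.9, 244.4]))]
clamp_tip [(0.42, array([361. , 232.9])), (0.38, array([388.2, 243.5]))]
index []
pointer []
```

View pics/e.png

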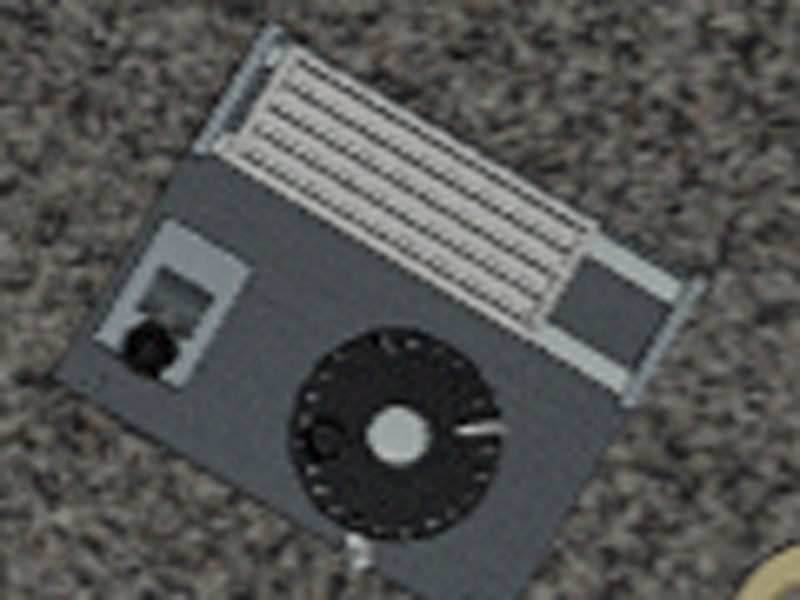

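Request:
{"op": "carry_out", "data": {
  "commands": [
    {"translation": [0, 0, 0.04], "spin": 0, "jaw": 0.005},
    {"translation": [0, 0, 0.04], "spin": 0, "jaw": 0.005},
    {"translation": [0, 0, 0.04], "spin": 0, "jaw": 0.005},
    {"translation": [0, 0, 0.04], "spin": 0, "jaw": 0.005},
    {"translation": [0, 0, 0.04], "spin": 0, "jaw": 0.005},
    {"translation": [0, 0, 0.04], "spin": 0, "jaw": 0.005},
    {"translation": [0, 0, 0.03], "spin": 0, "jaw": 0.005},
    {"translation": [0, 0, 0.01], "spin": 0, "jaw": 0.005}
  ]
}}

```text
time: 9.28
tool_pos: [523.1, 128.0, 42.5]
tcp_rot: [-179.5, 0.1, 90.0]
ft_force: [-0.5, -0.4, -1.8]
finger_gap: 11.2
grip_force: 39.2
```

Request:
{"op": "carry_out", "data": {
  "commands": [
    {"translation": [0, 0, 0.008], "spin": 0, "jaw": 0.005},
    {"translation": [0, 0, 0.006], "spin": 0, "jaw": 0.005},
    {"translation": [0, 0, 0.004], "spin": 0, "jaw": 0.005},
    {"translation": [0, 0, 0.003], "spin": 0, "jaw": 0.005},
    {"translation": [0, 0, 0.002], "spin": 0, "jaw": 0.005},
    {"translation": [0, 0, 0], "spin": 0, "jaw": 0.005},
    {"translation": [0, 0, 0], "spin": 0, "jaw": 0.005},
    {"translation": [0, 0, 0], "spin": 0, "jaw": 0.005}
  ]
}}

```text
time: 9.95
tool_pos: [527.7, 129.5, 26.0]
tcp_rot: [179.9, -0.0, 90.0]
ft_force: [-0.5, -0.2, -0.7]
finger_gap: 11.6
grip_force: 39.2
```

Request:
{"op": "carry_out", "data": {
  "commands": [
    {"translation": [0, 0, 0.001], "spin": 0, "jaw": 0.005},
    {"translation": [0, 0, 0.001], "spin": 0, "jaw": 0.005},
    {"translation": [0, 0, 0], "spin": 0, "jaw": 0.005},
    {"translation": [0, 0, 0], "spin": 0, "jaw": 0.02},
    {"translation": [0, 0, 0], "spin": 0, "jaw": 0.04},
    {"translation": [0, 0, 0], "spin": 0, "jaw": 0.04},
    {"translation": [0, 0, 0], "spin": 0, "jaw": 0.04},
    {"translation": [0, 0, 0], "spin": 0, "jaw": 0.04}
  ]
}}

```text
time: 10.62
tool_pos: [527.1, 129.4, 23.2]
tcp_rot: [-180.0, 0.0, 90.0]
ft_force: [-0.0, 0.6, -1.1]
finger_gap: 39.8
grip_force: 0.0
```

Request:
{"op": "carry_out", "data": {
  "commands": [
    {"translation": [0, 0, -0.01], "spin": 0, "jaw": 0.04},
    {"translation": [0, 0, -0.03], "spin": 0, "jaw": 0.04},
    {"translation": [0, 0, -0.035], "spin": 0, "jaw": 0.04},
    {"translation": [0, 0, -0.035], "spin": 0, "jaw": 0.04},
    {"translation": [-0.041, 0, -0.03], "spin": 0, "jaw": 0.04},
    {"translation": [-0.041, 0, -0.03], "spin": 0, "jaw": 0.04},
    {"translation": [-0.041, 0, -0.02], "spin": 0, "jaw": 0.04},
    {"translation": [-0.041, 0, -0.01], "spin": 0, "jaw": 0.04}
  ]
}}

```text
time: 11.28
tool_pos: [528.5, -16.7, 215.1]
tcp_rot: [179.7, 0.0, 90.1]
ft_force: [1.5, -1.4, 0.2]
finger_gap: 40.0
grip_force: 0.0
```

```bash
cat > ins.py <<'E'
from vis import *
from plan import plan
def reg(c,t): return [(d['score'],np.array(d['xy']),d['pixels']) for d in r.regions_of(c,t)]
def inserts():
    A=r.snapshot('top'); B=r.snapshot('scene')
    ia=reg(A,'insert_0'); ib=reg(B,'insert_0'); out=[]
    for s,xy,m in ia:
        p=unproj([xy],35,A)[0]; e=proj([[*p,30]],B)[0]
        col=A['pixels'][m].astype(float); nb=[g for g in ib if np.hypot(*(g[1]-e))<10]
        pink=(col[:,2]-col[:,1]).mean()>10
        q,f=fit(INS,[*p,0],0,[(A,m)]+([(B,nb[0][2])] if nb else []))
        g=cv2.cvtColor(A['pixels'],cv2.COLOR_BGR2GRAY); k=cv2.dilate(m.astype(np.uint8),np.ones((3,3)))>0
        ys,xs=np.nonzero(k&(g<55)); a=None
        if len(xs)>8:
            w=unproj(np.c_[xs,ys],58,A); _,_,V=np.linalg.svd(w-w.mean(0)); a=np.degrees(np.arctan2(V[0,1],V[0,0]))-90; a=(a+90)%180-90
        print('pink' if pink else 'ins',round(s,2),q.round(1),'iou',round(f,2),'ribPCA yaw',a,'rib centre',w.mean(0).round(1) if a is not None else None,len(xs))
    return A,B
E
python3 - <<'E'
from ins import *
A,B=inserts(); plan(520,204,120,195)
for t in('cover',): print([(round(d['score'],2),np.round(d['xy']),unproj([d['xy']],0,A)[0].round()) for d in r.landmark_of(A,t)])
cv2.imwrite('pics/f.png',cv2.resize(A['pixels'][180:260,170:290],(780,520),interpolation=cv2.INTER_CUBIC))
E
```

```text
pink 0.8 [457.2 465.9  20.6] iou 0.79 ribPCA yaw 18.595108436915453 rib centre [458.1 451.2] 85
ins 0.58 [484.8 280.  -20.5] iou 0.84 ribPCA yaw -20.924143621835356 rib centre [481.8 270.1] 73
ins 0.49 [493.  367.4 -21.7] iou 0.89 ribPCA yaw -26.334158520854885 rib centre [492.8 352.4] 95
ins 0.47 [521.6 204.5  23.4] iou 0.75 ribPCA yaw 6.148744779831475 rib centre [519.  202.8] 54
t 11.48 pos [527.6 -16.9 211.7] rot [179.9  -0.   89.9] F [-0.1  0.1  0.2] gap 40.1 grip 0.0
now t=[0.2208, -0.0080, 0.0917]
spun t=[-0.0498, 0.2153, 0.0917]
spin -1.835
[(0.9, array([262., 216.]), array([529., 125.])), (0.8, array([511., 246.]), array([ 454., -685.]))]
```

View pics/f.png

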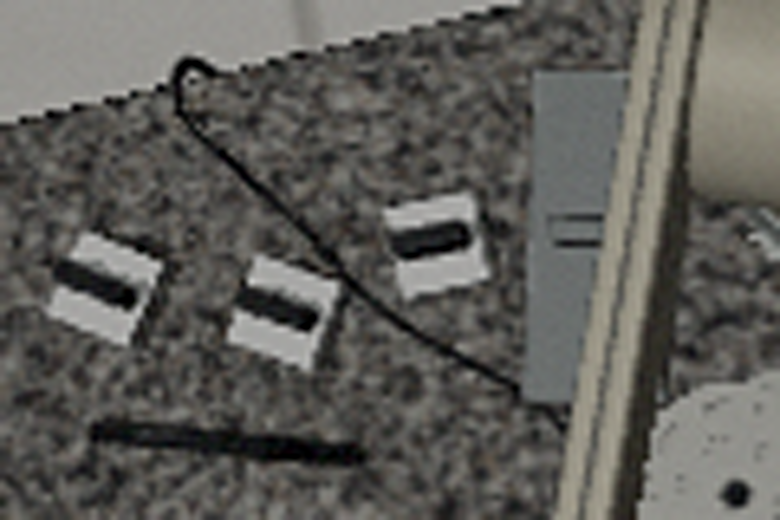

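Request:
{"op": "carry_out", "data": {
  "commands": [
    {"translation": [0.0368, -0.0011, 0], "spin": 0, "jaw": 0.045},
    {"translation": [0.0368, -0.0011, 0], "spin": 0, "jaw": 0.045},
    {"translation": [0.0368, -0.0011, 0], "spin": 0, "jaw": 0.045},
    {"translation": [0.0368, -0.0011, 0], "spin": 0, "jaw": 0.045},
    {"translation": [0.0368, -0.0011, 0], "spin": 0, "jaw": 0.045},
    {"translation": [0.0368, -0.0011, 0], "spin": 0, "jaw": 0.045},
    {"translation": [0, 0, 0], "spin": -0.119, "jaw": 0.045},
    {"translation": [0, 0, 0], "spin": -0.119, "jaw": 0.045}
  ]
}}

```text
time: 12.2
tool_pos: [518.6, 209.2, 209.5]
tcp_rot: [-179.9, -0.0, 104.3]
ft_force: [-0.8, -0.5, -0.0]
finger_gap: 44.9
grip_force: 0.0
```

Request:
{"op": "carry_out", "data": {
  "commands": [
    {"translation": [0, 0, 0.005], "spin": -0.119, "jaw": 0.045},
    {"translation": [0, 0, 0.005], "spin": -0.119, "jaw": 0.045},
    {"translation": [0, 0, 0.01], "spin": -0.119, "jaw": 0.045},
    {"translation": [0, 0, 0.01], "spin": -0.119, "jaw": 0.045},
    {"translation": [0, 0, 0.01], "spin": -0.119, "jaw": 0.045},
    {"translation": [0, 0, 0.01], "spin": -0.119, "jaw": 0.045},
    {"translation": [0, 0, 0.01], "spin": -0.119, "jaw": 0.045},
    {"translation": [0, 0, 0.01], "spin": -0.119, "jaw": 0.045}
  ]
}}

```text
time: 12.87
tool_pos: [519.1, 206.7, 139.2]
tcp_rot: [-180.0, -0.1, 158.7]
ft_force: [0.3, -0.2, -0.2]
finger_gap: 44.6
grip_force: 0.0
```

Request:
{"op": "carry_out", "data": {
  "commands": [
    {"translation": [0, 0, 0.005], "spin": -0.119, "jaw": 0.045},
    {"translation": [0, 0, 0.005], "spin": -0.119, "jaw": 0.045},
    {"translation": [0, 0, 0.005], "spin": -0.119, "jaw": 0.045},
    {"translation": [0, 0, 0.005], "spin": -0.119, "jaw": 0.045},
    {"translation": [0, 0, 0], "spin": -0.119, "jaw": 0.045},
    {"translation": [0, 0, 0], "spin": 0, "jaw": 0.045},
    {"translation": [0, 0, 0], "spin": 0, "jaw": 0.045},
    {"translation": [0, 0, 0], "spin": 0, "jaw": 0.045}
  ]
}}

```text
time: 13.53
tool_pos: [520.0, 205.9, 120.5]
tcp_rot: [180.0, -0.0, -167.8]
ft_force: [-0.1, -0.3, 0.0]
finger_gap: 45.1
grip_force: 0.0
```

```bash
python3 - <<'E'
from plan import *
plan(521,204,31,192)
from vis import *
# bed fit: light comb plate seen from above (top1): threshold bright low-saturation pixels in the region
A=dict(r.snapshot('top')); I=A['pixels']
hsv=cv2.cvtColor(I,cv2.COLOR_BGR2HSV); 
for d in r.regions_of(A,'bed')[:3]: print('bed mask',round(d['score'],2),d['xy'],d['pixels'].sum())
m=r.regions_of(A,'bed')
if m:
    for z in(0,):
        for lo,hi in((22,53),(34,53)):
            M=[box((-31,31),(-82,82),(lo-34,hi-34))]
            try: print(lo,hi,fit(M,[561,-323.6,-29],34,[(A,m[0]['pixels'])]))
            except Exception as e: print(e)
p=proj(place(np.array([[x,y,52.2] for x in(-27.75,27.75) for y in(-80,80)]),561.3,-323.7,-29.2),A); print(p.round(1).tolist())
for d in r.landmark_of(A,'bed'): print(d['score'],unproj([d['xy']],34,A))
np.save('bedcrop.npy',I[180:270,340:460])
E
```

```text
t 13.53 pos [520.  205.9 120.5] rot [ 180.    -0.  -167.8] F [-0.1 -0.3  0. ] gap 45.1 grip 0.0
now t=[-0.0006, -0.0020, 0.0895]
spun t=[-0.0006, -0.0020, 0.0895]
spin 0.003
bed mask 0.97 [401.2, 210.0] 1090
22 53 (array([ 562.00318578, -318.39597359,  -29.50276256]), np.float64(0.9488411058363586))
34 53 (array([ 561.27517201, -317.7736146 ,  -28.5336774 ]), np.float64(0.9484762979683973))
[[419.8, 228.2], [376.2, 202.5], [428.6, 213.2], [385.0, 187.6]]
0.94 [[ 560.58551264 -321.36289734]]
```

Request:
{"op": "carry_out", "data": {
  "commands": [
    {"translation": [0, -0.002, 0.018], "spin": 0, "jaw": 0.045},
    {"translation": [0, 0, 0.018], "spin": 0, "jaw": 0.045},
    {"translation": [0, 0, 0.018], "spin": 0, "jaw": 0.045},
    {"translation": [0, 0, 0.018], "spin": 0, "jaw": 0.045},
    {"translation": [0, 0, 0.012], "spin": 0, "jaw": 0.045},
    {"translation": [0, 0, 0.005], "spin": 0, "jaw": 0.045},
    {"translation": [0, 0, 0], "spin": 0, "jaw": 0.045},
    {"translation": [0, 0, 0], "spin": 0, "jaw": 0.045}
  ]
}}

```text
time: 14.4
tool_pos: [521.3, 203.1, 32.2]
tcp_rot: [180.0, 0.0, -167.7]
ft_force: [-0.3, 0.8, 1.0]
finger_gap: 45.1
grip_force: 0.0
```

Request:
{"op": "carry_out", "data": {
  "commands": [
    {"translation": [0, 0, 0], "spin": 0, "jaw": 0.03},
    {"translation": [0, 0, 0], "spin": 0, "jaw": 0.018},
    {"translation": [0, 0, 0], "spin": 0, "jaw": 0.005},
    {"translation": [0, 0, 0], "spin": 0, "jaw": 0.005},
    {"translation": [0, 0, 0], "spin": 0, "jaw": 0.005},
    {"translation": [0, 0, 0], "spin": 0, "jaw": 0.005},
    {"translation": [0, 0, 0], "spin": 0, "jaw": 0.005},
    {"translation": [0, 0, 0], "spin": 0, "jaw": 0.005}
  ],
  "squeeze": 45
}}

```text
time: 15.07
tool_pos: [522.2, 203.4, 33.1]
tcp_rot: [180.0, 0.2, -167.7]
ft_force: [-0.2, -0.7, 6.2]
finger_gap: 34.9
grip_force: 45.5
```

Request:
{"op": "carry_out", "data": {
  "commands": [
    {"translation": [0, 0, -0.005], "spin": 0, "jaw": 0.005},
    {"translation": [0, 0, -0.02], "spin": 0, "jaw": 0.005},
    {"translation": [0, 0, -0.04], "spin": 0, "jaw": 0.005},
    {"translation": [0, 0, -0.04], "spin": 0, "jaw": 0.005},
    {"translation": [0, 0, -0.04], "spin": 0, "jaw": 0.005},
    {"translation": [0, 0, -0.04], "spin": 0, "jaw": 0.005},
    {"translation": [0, 0, -0.04], "spin": 0, "jaw": 0.005},
    {"translation": [0, 0, -0.04], "spin": 0, "jaw": 0.005}
  ]
}}

```text
time: 15.73
tool_pos: [520.2, 202.9, 298.7]
tcp_rot: [180.0, -0.0, -167.7]
ft_force: [0.8, 0.8, -1.3]
finger_gap: 35.0
grip_force: 45.0
```

```bash
cat >> plan.py <<'E'
BED=np.array([561.4,-321.8]); BYAW=-29.1
def bedpt(y):
    a=np.radians(BYAW); return BED+y*np.array([-np.sin(a),np.cos(a)])
E
python3 - <<'E'
from plan import *
p=bedpt(54); print(p,bedpt(0),bedpt(-54)); plan(*p,300,151)
E
```

```text
[ 587.66211054 -274.61629996] [ 561.4 -321.8] [ 535.13788946 -368.98370004]
t 15.73 pos [520.2 202.9 298.7] rot [ 180.    -0.  -167.7] F [ 0.8  0.8 -1.3] gap 35.0 grip 45.0
now t=[0.0360, -0.4809, -0.0013]
spun t=[-0.2905, -0.3850, -0.0013]
spin 0.721
```

Request:
{"op": "carry_out", "data": {
  "commands": [
    {"translation": [0, 0, 0.04], "spin": 0, "jaw": 0.005},
    {"translation": [0, 0, 0.04], "spin": 0, "jaw": 0.005},
    {"translation": [0, 0, 0.04], "spin": 0, "jaw": 0.005},
    {"translation": [0, 0, 0.04], "spin": 0, "jaw": 0.005},
    {"translation": [0, 0, 0.04], "spin": 0, "jaw": 0.005},
    {"translation": [0, 0, 0.03], "spin": 0, "jaw": 0.005},
    {"translation": [0, 0, 0.02], "spin": 0, "jaw": 0.005},
    {"translation": [0, 0, 0.007], "spin": 0, "jaw": 0.005}
  ]
}}

```text
time: 16.4
tool_pos: [517.4, 202.0, 35.1]
tcp_rot: [-180.0, -0.4, -167.7]
ft_force: [-1.0, -0.3, -0.6]
finger_gap: 35.3
grip_force: 45.0
```

Request:
{"op": "carry_out", "data": {
  "commands": [
    {"translation": [0, 0, 0.004], "spin": 0, "jaw": 0.005},
    {"translation": [0, 0, 0.003], "spin": 0, "jaw": 0.005},
    {"translation": [0, 0, 0.001], "spin": 0, "jaw": 0.005},
    {"translation": [0, 0, 0], "spin": 0, "jaw": 0.005},
    {"translation": [0, 0, 0], "spin": 0, "jaw": 0.005},
    {"translation": [0, 0, 0], "spin": 0, "jaw": 0.045},
    {"translation": [0, 0, 0], "spin": 0, "jaw": 0.05},
    {"translation": [0, 0, 0], "spin": 0, "jaw": 0.05}
  ]
}}

```text
time: 17.07
tool_pos: [521.4, 203.2, 32.2]
tcp_rot: [180.0, 0.1, -167.7]
ft_force: [0.4, -0.2, 0.4]
finger_gap: 49.8
grip_force: 0.0
```

Request:
{"op": "carry_out", "data": {
  "commands": [
    {"translation": [0, 0, 0], "spin": 0, "jaw": 0.05},
    {"translation": [0, 0, -0.015], "spin": 0, "jaw": 0.05},
    {"translation": [0, 0, -0.03], "spin": 0, "jaw": 0.05},
    {"translation": [0, 0, -0.03], "spin": 0.112, "jaw": 0.05},
    {"translation": [0, 0, 0], "spin": 0.112, "jaw": 0.05},
    {"translation": [0, 0, 0], "spin": 0.112, "jaw": 0.05},
    {"translation": [0, 0, 0], "spin": 0.112, "jaw": 0.05},
    {"translation": [0, 0, 0], "spin": 0.112, "jaw": 0.05}
  ]
}}

```text
time: 17.73
tool_pos: [521.1, 203.1, 107.0]
tcp_rot: [180.0, 0.0, 159.9]
ft_force: [0.1, -0.9, 0.2]
finger_gap: 50.3
grip_force: 0.0
```

Request:
{"op": "carry_out", "data": {
  "commands": [
    {"translation": [0, 0, 0], "spin": 0.112, "jaw": 0.05},
    {"translation": [0, 0, 0], "spin": 0.112, "jaw": 0.05},
    {"translation": [0, 0, 0], "spin": 0.112, "jaw": 0.05},
    {"translation": [0, 0, 0], "spin": 0.112, "jaw": 0.05},
    {"translation": [0, 0, 0], "spin": 0.112, "jaw": 0.05},
    {"translation": [0, 0, 0], "spin": 0.112, "jaw": 0.05},
    {"translation": [0, 0, 0], "spin": 0.112, "jaw": 0.05},
    {"translation": [0, 0, 0], "spin": 0.112, "jaw": 0.05}
  ]
}}

```text
time: 18.4
tool_pos: [521.0, 203.0, 106.7]
tcp_rot: [-180.0, -0.0, 108.6]
ft_force: [-0.7, 0.3, 0.2]
finger_gap: 49.8
grip_force: 0.0
```

```bash
python3 - <<'E'
from plan import *
plan(521,203.5,33,102)
import cv2
p=r.snapshot('scene'); cv2.imwrite('pics/g.png',cv2.resize(p['pixels'][230:390,190:350],(600,600),interpolation=cv2.INTER_CUBIC))
E
```

```text
t 18.4 pos [521.  203.  106.7] rot [-180.    -0.   108.6] F [-0.7  0.3  0.2] gap 49.8 grip 0.0
now t=[0.0004, 0.0002, 0.0737]
spun t=[0.0005, 0.0001, 0.0737]
spin 0.115
```

View pics/g.png

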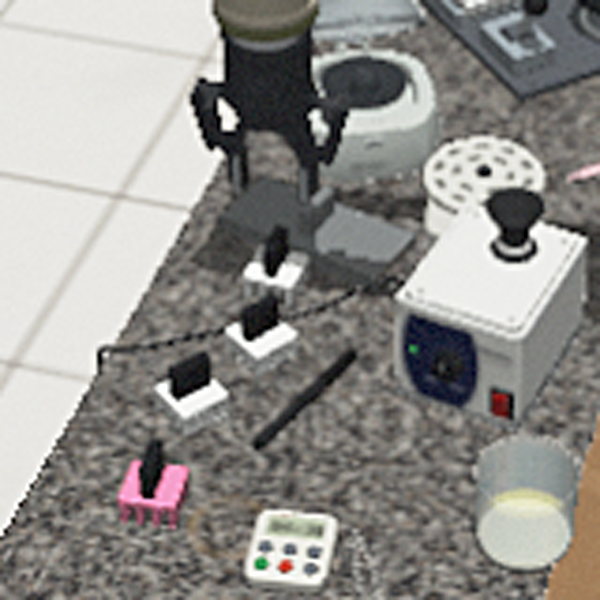

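Request:
{"op": "carry_out", "data": {
  "commands": [
    {"translation": [0, 0, 0], "spin": 0.115, "jaw": 0.05},
    {"translation": [0, 0, 0.02], "spin": 0, "jaw": 0.045},
    {"translation": [0, 0, 0.02], "spin": 0, "jaw": 0.045},
    {"translation": [0, 0, 0.02], "spin": 0, "jaw": 0.045},
    {"translation": [0, 0, 0.01], "spin": 0, "jaw": 0.045},
    {"translation": [0, 0, 0.005], "spin": 0, "jaw": 0.045},
    {"translation": [0, 0, 0], "spin": 0, "jaw": 0.045},
    {"translation": [0, 0, 0], "spin": 0, "jaw": 0.045}
  ]
}}

```text
time: 19.12
tool_pos: [521.4, 203.2, 32.3]
tcp_rot: [180.0, -0.0, 102.3]
ft_force: [0.0, 0.3, 0.3]
finger_gap: 44.8
grip_force: 0.0
```

Request:
{"op": "carry_out", "data": {
  "commands": [
    {"translation": [0, 0, 0], "spin": 0, "jaw": 0.03},
    {"translation": [0, 0, 0], "spin": 0, "jaw": 0.018},
    {"translation": [0, 0, 0], "spin": 0, "jaw": 0.005},
    {"translation": [0, 0, 0], "spin": 0, "jaw": 0.005},
    {"translation": [0, 0, 0], "spin": 0, "jaw": 0.005},
    {"translation": [0, 0, 0], "spin": 0, "jaw": 0.005},
    {"translation": [0, 0, 0], "spin": 0, "jaw": 0.005},
    {"translation": [0, 0, 0], "spin": 0, "jaw": 0.005}
  ],
  "squeeze": 45
}}

```text
time: 19.78
tool_pos: [521.9, 203.4, 33.0]
tcp_rot: [179.9, -0.0, 102.3]
ft_force: [-1.0, 0.1, 6.6]
finger_gap: 11.3
grip_force: 45.0
```

Request:
{"op": "carry_out", "data": {
  "commands": [
    {"translation": [0, 0, -0.005], "spin": 0, "jaw": 0.005},
    {"translation": [0, 0, -0.02], "spin": 0, "jaw": 0.005},
    {"translation": [0, 0, -0.04], "spin": 0, "jaw": 0.005},
    {"translation": [0, 0, -0.04], "spin": 0, "jaw": 0.005},
    {"translation": [0, 0, -0.04], "spin": 0, "jaw": 0.005},
    {"translation": [0, 0, -0.04], "spin": 0, "jaw": 0.005},
    {"translation": [0, 0, -0.04], "spin": 0, "jaw": 0.005},
    {"translation": [0, 0, -0.04], "spin": 0, "jaw": 0.005}
  ]
}}

```text
time: 20.45
tool_pos: [520.4, 202.9, 298.9]
tcp_rot: [180.0, -0.0, 102.3]
ft_force: [1.0, 0.1, -1.0]
finger_gap: 10.9
grip_force: 44.0
```

```bash
python3 - <<'E'
from plan import *
plan(*bedpt(54),110,60.9)
E
```

```text
t 20.45 pos [520.4 202.9 298.9] rot [180.   -0.  102.3] F [ 1.   0.1 -1. ] gap 10.9 grip 44.0
now t=[-0.4809, -0.0361, 0.1889]
spun t=[-0.3845, 0.2910, 0.1889]
spin 0.723
```

Request:
{"op": "carry_out", "data": {
  "commands": [
    {"translation": [0, 0, 0], "spin": 0.1205, "jaw": 0.005},
    {"translation": [0, 0, 0], "spin": 0.1205, "jaw": 0.005},
    {"translation": [0, 0, 0], "spin": 0.1205, "jaw": 0.005},
    {"translation": [0, 0, 0], "spin": 0.1205, "jaw": 0.005},
    {"translation": [0, 0, 0], "spin": 0.1205, "jaw": 0.005},
    {"translation": [0, 0, 0], "spin": 0.1205, "jaw": 0.005},
    {"translation": [-0.032, 0.02425, 0], "spin": 0, "jaw": 0.005},
    {"translation": [-0.032, 0.02425, 0], "spin": 0, "jaw": 0.005}
  ]
}}

```text
time: 21.12
tool_pos: [531.7, 124.4, 296.6]
tcp_rot: [-180.0, -0.0, 61.1]
ft_force: [0.9, -1.5, -1.2]
finger_gap: 11.0
grip_force: 44.1
```

Request:
{"op": "carry_out", "data": {
  "commands": [
    {"translation": [-0.032, 0.02425, 0], "spin": 0, "jaw": 0.005},
    {"translation": [-0.032, 0.02425, 0], "spin": 0, "jaw": 0.005},
    {"translation": [-0.032, 0.02425, 0], "spin": 0, "jaw": 0.005},
    {"translation": [-0.032, 0.02425, 0], "spin": 0, "jaw": 0.005},
    {"translation": [-0.032, 0.02425, 0], "spin": 0, "jaw": 0.005},
    {"translation": [-0.032, 0.02425, 0], "spin": 0, "jaw": 0.005},
    {"translation": [-0.032, 0.02425, 0], "spin": 0, "jaw": 0.005},
    {"translation": [-0.032, 0.02425, 0], "spin": 0, "jaw": 0.005}
  ]
}}

```text
time: 21.78
tool_pos: [576.8, -196.5, 296.8]
tcp_rot: [180.0, -0.0, 60.9]
ft_force: [1.0, 0.7, -0.7]
finger_gap: 11.4
grip_force: 44.1
```

Request:
{"op": "carry_out", "data": {
  "commands": [
    {"translation": [-0.032, 0.02425, 0], "spin": 0, "jaw": 0.005},
    {"translation": [-0.032, 0.02425, 0], "spin": 0, "jaw": 0.005},
    {"translation": [0, 0, 0.04], "spin": 0, "jaw": 0.005},
    {"translation": [0, 0, 0.04], "spin": 0, "jaw": 0.005},
    {"translation": [0, 0, 0.04], "spin": 0, "jaw": 0.005},
    {"translation": [0, 0, 0.03], "spin": 0, "jaw": 0.005},
    {"translation": [0, 0, 0.02], "spin": 0, "jaw": 0.005},
    {"translation": [0, 0, 0], "spin": 0, "jaw": 0.005}
  ]
}}

```text
time: 22.45
tool_pos: [584.5, -272.0, 119.7]
tcp_rot: [-179.4, -0.0, 60.9]
ft_force: [-0.9, 0.4, -1.7]
finger_gap: 11.3
grip_force: 44.3
```

Request:
{"op": "carry_out", "data": {
  "commands": [
    {"translation": [0, 0, 0], "spin": 0, "jaw": 0.005},
    {"translation": [0, 0, 0], "spin": 0, "jaw": 0.005},
    {"translation": [0, 0, 0], "spin": 0, "jaw": 0.005},
    {"translation": [0, 0, 0], "spin": 0, "jaw": 0.005},
    {"translation": [0, 0, 0], "spin": 0, "jaw": 0.005},
    {"translation": [0, 0, 0], "spin": 0, "jaw": 0.005},
    {"translation": [0, 0, 0], "spin": 0, "jaw": 0.005},
    {"translation": [0, 0, 0], "spin": 0, "jaw": 0.005}
  ]
}}

```text
time: 23.12
tool_pos: [588.4, -274.0, 126.9]
tcp_rot: [180.0, -0.0, 60.9]
ft_force: [-0.7, 0.2, -1.2]
finger_gap: 11.2
grip_force: 44.3
```

```bash
python3 - <<'E'
from vis import *
from plan import *
plan(*bedpt(54),67,60.9)
p=r.snapshot('scene'); q=proj([[*bedpt(54),60]],p)[0].astype(int); print(q)
cv2.imwrite('pics/h.png',cv2.resize(p['pixels'][q[1]-50:q[1]+50,q[0]-60:q[0]+60],(720,600),interpolation=cv2.INTER_CUBIC))
for n in('insert_0',):
  for d in r.landmark_of(p,n): print(d['score'],d['xy'])
s=r.sense()['tool_pos']; print('expected origin',proj([[s[0],s[1],s[2]-33]],p))
E
```

```text
t 23.12 pos [ 588.4 -274.   126.9] rot [180.   -0.   60.9] F [-0.7  0.2 -1.2] gap 11.2 grip 44.3
now t=[-0.0009, -0.0004, 0.0599]
spun t=[-0.0009, -0.0004, 0.0599]
spin -0.000
[317 218]
0.81 [260.9, 322.3]
0.77 [241.1, 339.6]
0.67 [230.5, 364.5]
0.49 [317.0, 212.7]
expected origin [[317.58355382 211.60742211]]
```

View pics/h.png

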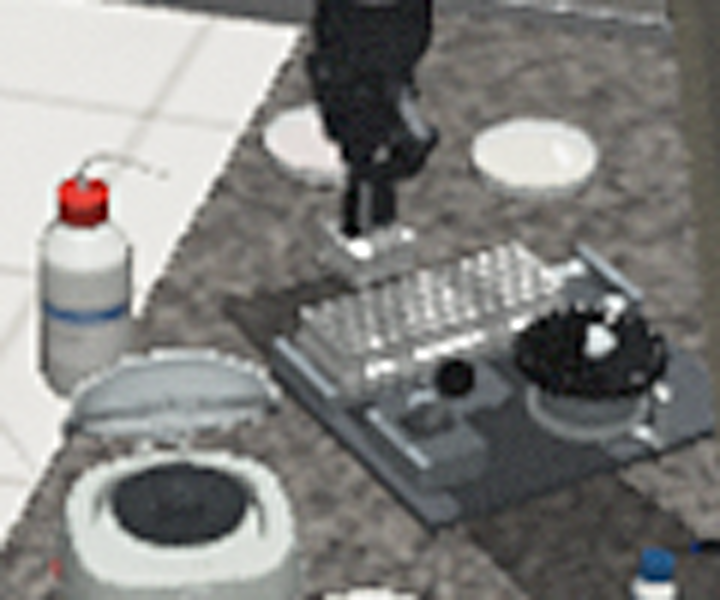

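Request:
{"op": "carry_out", "data": {
  "commands": [
    {"translation": [-0.001, -0.0004, 0.012], "spin": 0, "jaw": 0.005},
    {"translation": [0, 0, 0.012], "spin": 0, "jaw": 0.005},
    {"translation": [0, 0, 0.008], "spin": 0, "jaw": 0.005},
    {"translation": [0, 0, 0.004], "spin": 0, "jaw": 0.005},
    {"translation": [0, 0, 0.003], "spin": 0, "jaw": 0.005},
    {"translation": [0, 0, 0.003], "spin": 0, "jaw": 0.005},
    {"translation": [0, 0, 0.003], "spin": 0, "jaw": 0.005},
    {"translation": [0, 0, 0.003], "spin": 0, "jaw": 0.005}
  ]
}}

```text
time: 23.88
tool_pos: [587.8, -274.9, 78.8]
tcp_rot: [180.0, 0.0, 60.9]
ft_force: [0.1, -0.2, -0.8]
finger_gap: 10.8
grip_force: 44.3
```

Request:
{"op": "carry_out", "data": {
  "commands": [
    {"translation": [0, 0, 0.003], "spin": 0, "jaw": 0.005},
    {"translation": [0, 0, 0.003], "spin": 0, "jaw": 0.005},
    {"translation": [0, 0, 0.002], "spin": 0, "jaw": 0.005},
    {"translation": [0, 0, 0.002], "spin": 0, "jaw": 0.005},
    {"translation": [0, 0, 0.001], "spin": 0, "jaw": 0.005},
    {"translation": [0, 0, 0], "spin": 0, "jaw": 0.005},
    {"translation": [0, 0, 0], "spin": 0, "jaw": 0.005},
    {"translation": [0, 0, 0], "spin": 0, "jaw": 0.005}
  ]
}}

```text
time: 24.55
tool_pos: [587.6, -274.8, 67.8]
tcp_rot: [180.0, 0.0, 60.9]
ft_force: [-0.2, -0.3, -1.7]
finger_gap: 10.9
grip_force: 44.3
```

Request:
{"op": "carry_out", "data": {
  "commands": [
    {"translation": [0, 0, 0], "spin": 0, "jaw": 0.012},
    {"translation": [0, 0, 0], "spin": 0, "jaw": 0.016},
    {"translation": [0, 0, 0], "spin": 0, "jaw": 0.025},
    {"translation": [0, 0, 0], "spin": 0, "jaw": 0.035},
    {"translation": [0, 0, 0], "spin": 0, "jaw": 0.04},
    {"translation": [0, 0, 0], "spin": 0, "jaw": 0.04},
    {"translation": [0, 0, -0.01], "spin": 0, "jaw": 0.04},
    {"translation": [0, 0, -0.03], "spin": 0, "jaw": 0.04}
  ]
}}

```text
time: 25.22
tool_pos: [584.2, -272.8, 102.8]
tcp_rot: [-179.5, -0.0, 60.9]
ft_force: [0.1, -0.5, -0.2]
finger_gap: 39.6
grip_force: 0.0
```

Request:
{"op": "carry_out", "data": {
  "commands": [
    {"translation": [0, 0, -0.04], "spin": 0, "jaw": 0.045},
    {"translation": [0, 0, -0.04], "spin": 0, "jaw": 0.045},
    {"translation": [0, 0, -0.04], "spin": 0, "jaw": 0.045},
    {"translation": [0, 0, -0.04], "spin": 0, "jaw": 0.045},
    {"translation": [0, 0, -0.03], "spin": 0, "jaw": 0.045},
    {"translation": [0, 0, 0], "spin": 0, "jaw": 0.045},
    {"translation": [0, 0, 0], "spin": 0, "jaw": 0.045},
    {"translation": [0, 0, 0], "spin": 0, "jaw": 0.045}
  ]
}}

```text
time: 25.88
tool_pos: [587.4, -274.7, 297.9]
tcp_rot: [180.0, -0.0, 60.9]
ft_force: [-0.6, -0.2, -0.6]
finger_gap: 45.0
grip_force: 0.0
```

```bash
python3 - <<'E'
from ins import *
from plan import bedpt
A,B=inserts(); plan(485,280,120,70)
print(unproj(proj([[*bedpt(54),34+35]],A),35,A))
E
```

```text
ins 0.76 [485.2 280.4 -24.3] iou 0.82 ribPCA yaw -24.98383936131279 rib centre [481.6 272.3] 57
ins 0.69 [492.2 366.4 -18.9] iou 0.84 ribPCA yaw -12.71523679226199 rib centre [492.1 353.9] 79
ins 0.61 [ 591.5 -282.5  -29.6] iou 0.23 ribPCA yaw 47.011693623694725 rib centre [ 595.9 -269.5] 16
pink 0.6 [457.4 467.2  18.8] iou 0.89 ribPCA yaw 12.439303831289848 rib centre [458. 451.] 99
t 26.08 pos [ 586.8 -274.3  295.7] rot [-179.8   -0.    60.9] F [-0.4 -0.1 -0.2] gap 44.7 grip 0.0
now t=[0.4347, -0.3587, 0.1757]
spun t=[0.4860, -0.2853, 0.1757]
spin -0.159
[[ 592.22070777 -278.00721915]]
```

Request:
{"op": "carry_out", "data": {
  "commands": [
    {"translation": [0.03105, -0.02562, 0], "spin": 0, "jaw": 0.045},
    {"translation": [0.03105, -0.02562, 0], "spin": 0, "jaw": 0.045},
    {"translation": [0.03105, -0.02562, 0], "spin": 0, "jaw": 0.045},
    {"translation": [0.03105, -0.02562, 0], "spin": 0, "jaw": 0.045},
    {"translation": [0.03105, -0.02562, 0], "spin": 0, "jaw": 0.045},
    {"translation": [0.03105, -0.02562, 0], "spin": 0, "jaw": 0.045},
    {"translation": [0.03105, -0.02562, 0], "spin": 0, "jaw": 0.045},
    {"translation": [0.03105, -0.02562, 0], "spin": 0, "jaw": 0.045}
  ]
}}

```text
time: 26.75
tool_pos: [528.2, 43.8, 296.6]
tcp_rot: [-179.9, 0.0, 60.9]
ft_force: [1.9, -0.2, -0.4]
finger_gap: 45.0
grip_force: 0.0
```

Request:
{"op": "carry_out", "data": {
  "commands": [
    {"translation": [0.03105, -0.02562, 0], "spin": 0, "jaw": 0.045},
    {"translation": [0.03105, -0.02562, 0], "spin": 0, "jaw": 0.045},
    {"translation": [0.03105, -0.02562, 0], "spin": 0, "jaw": 0.045},
    {"translation": [0.03105, -0.02562, 0], "spin": 0, "jaw": 0.045},
    {"translation": [0.03105, -0.02562, 0], "spin": 0, "jaw": 0.045},
    {"translation": [0.03105, -0.02562, 0], "spin": 0, "jaw": 0.045},
    {"translation": [0, 0, 0], "spin": -0.08, "jaw": 0.045},
    {"translation": [0, 0, 0], "spin": -0.07, "jaw": 0.045}
  ]
}}

```text
time: 27.42
tool_pos: [484.2, 282.0, 296.2]
tcp_rot: [-179.9, 0.1, 69.9]
ft_force: [0.3, -0.9, 0.7]
finger_gap: 45.0
grip_force: 0.0
```

Request:
{"op": "carry_out", "data": {
  "commands": [
    {"translation": [0, 0, 0.03], "spin": 0, "jaw": 0.045},
    {"translation": [0, 0, 0.035], "spin": 0, "jaw": 0.045},
    {"translation": [0, 0, 0.035], "spin": 0, "jaw": 0.045},
    {"translation": [0, 0, 0.035], "spin": 0, "jaw": 0.045},
    {"translation": [0, 0, 0.03], "spin": 0, "jaw": 0.045},
    {"translation": [0, 0, 0.01], "spin": 0, "jaw": 0.045},
    {"translation": [0, 0, 0], "spin": 0, "jaw": 0.045},
    {"translation": [0, 0, 0], "spin": 0, "jaw": 0.045}
  ]
}}

```text
time: 28.08
tool_pos: [485.6, 279.6, 123.0]
tcp_rot: [-180.0, 0.0, 69.5]
ft_force: [-0.8, 0.0, -0.3]
finger_gap: 45.0
grip_force: 0.0
```

```bash
python3 - <<'E'
from plan import *
plan(485,280,32.5,69.5)
import cv2
p=r.snapshot('scene'); cv2.imwrite('pics/i.png',cv2.resize(p['pixels'][200:380,200:380],(600,600),interpolation=cv2.INTER_CUBIC))
E
```

```text
t 28.08 pos [485.6 279.6 123. ] rot [-180.     0.    69.5] F [-0.8  0.  -0.3] gap 45.0 grip 0.0
now t=[0.0002, -0.0007, 0.0905]
spun t=[0.0002, -0.0007, 0.0905]
spin -0.000
```

View pics/i.png

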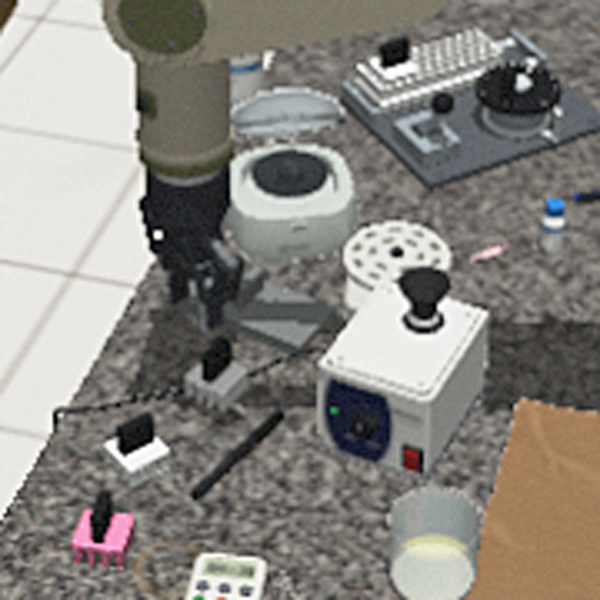

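Request:
{"op": "carry_out", "data": {
  "commands": [
    {"translation": [0, 0, 0.02], "spin": 0, "jaw": 0.045},
    {"translation": [0, 0, 0.02], "spin": 0, "jaw": 0.045},
    {"translation": [0, 0, 0.02], "spin": 0, "jaw": 0.045},
    {"translation": [0, 0, 0.016], "spin": 0, "jaw": 0.045},
    {"translation": [0, 0, 0.01], "spin": 0, "jaw": 0.045},
    {"translation": [0, 0, 0.004], "spin": 0, "jaw": 0.045},
    {"translation": [0, 0, 0], "spin": 0, "jaw": 0.045},
    {"translation": [0, 0, 0], "spin": 0, "jaw": 0.045}
  ]
}}

```text
time: 28.8
tool_pos: [486.9, 280.1, 34.3]
tcp_rot: [179.9, -0.1, 69.5]
ft_force: [0.3, -0.3, 0.9]
finger_gap: 45.2
grip_force: 0.0
```

Request:
{"op": "carry_out", "data": {
  "commands": [
    {"translation": [0, 0, 0], "spin": 0, "jaw": 0.03},
    {"translation": [0, 0, 0], "spin": 0, "jaw": 0.018},
    {"translation": [0, 0, 0], "spin": 0, "jaw": 0.005},
    {"translation": [0, 0, 0], "spin": 0, "jaw": 0.005},
    {"translation": [0, 0, 0], "spin": 0, "jaw": 0.005},
    {"translation": [0, 0, 0], "spin": 0, "jaw": 0.005},
    {"translation": [0, 0, 0], "spin": 0, "jaw": 0.005},
    {"translation": [0, 0, 0], "spin": 0, "jaw": 0.005}
  ],
  "squeeze": 45
}}

```text
time: 29.47
tool_pos: [485.6, 279.6, 32.6]
tcp_rot: [-180.0, 0.0, 69.5]
ft_force: [-0.3, 0.4, 0.4]
finger_gap: 5.1
grip_force: 0.0
```

Request:
{"op": "carry_out", "data": {
  "commands": [
    {"translation": [0, 0, -0.005], "spin": 0, "jaw": 0.005},
    {"translation": [0, 0, -0.02], "spin": 0, "jaw": 0.005},
    {"translation": [0, 0, -0.04], "spin": 0, "jaw": 0.005},
    {"translation": [0, 0, -0.04], "spin": 0, "jaw": 0.005},
    {"translation": [0, 0, -0.04], "spin": 0, "jaw": 0.005},
    {"translation": [0, 0, -0.04], "spin": 0, "jaw": 0.005},
    {"translation": [0, 0, -0.04], "spin": 0, "jaw": 0.005},
    {"translation": [0, 0, -0.04], "spin": 0, "jaw": 0.005}
  ]
}}

```text
time: 30.13
tool_pos: [485.3, 279.4, 300.2]
tcp_rot: [180.0, -0.0, 69.5]
ft_force: [0.7, 0.4, 1.3]
finger_gap: 5.1
grip_force: 0.0
```

```bash
python3 - <<'E'
from plan import *
plan(*bedpt(0),110,60.9)
E
```

```text
t 30.13 pos [485.3 279.4 300.2] rot [180.   -0.   69.5] F [0.7 0.4 1.3] gap 5.1 grip 0.0
now t=[-0.5364, 0.2821, 0.1902]
spun t=[-0.4883, 0.3589, 0.1902]
spin 0.150
```

```bash
python3 - <<'E'
from ins import *
A,B=inserts()
cv2.imwrite('pics/j.png',cv2.resize(A['pixels'][180:260,170:290],(780,520),interpolation=cv2.INTER_CUBIC))
E
```

```text
ins 0.67 [487.6 245.7   1. ] iou 0.88 ribPCA yaw -4.797324695844964 rib centre [487.7 238.2] 77
ins 0.6 [ 591.5 -280.1  -29.1] iou 0.58 ribPCA yaw -27.946918841871472 rib centre [ 589.1 -280. ] 49
pink 0.49 [458.3 464.9  18.3] iou 0.69 ribPCA yaw -6.191273232384447 rib centre [460.5 447.2] 60
ins 0.19 [554.3 131.6 -27.3] iou 0.18 ribPCA yaw -76.15885275524249 rib centre [517.9 115.9] 209
```

View pics/j.png

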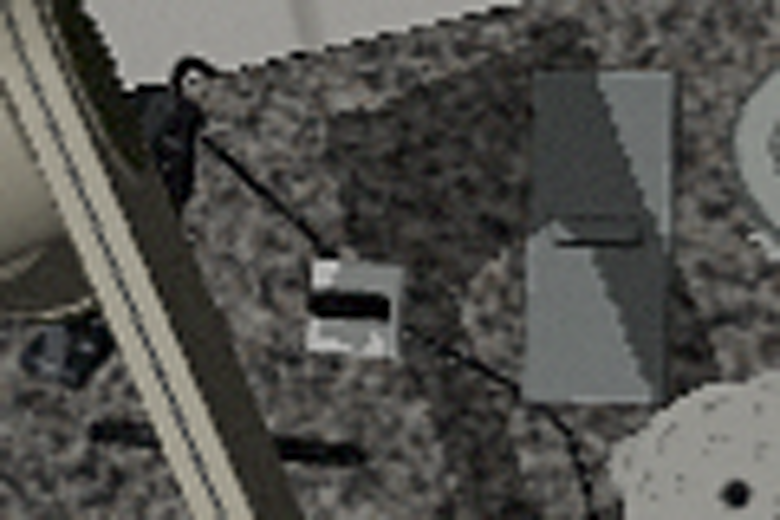

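Request:
{"op": "carry_out", "data": {
  "commands": [
    {"translation": [0, 0, 0], "spin": -0.119, "jaw": 0.045},
    {"translation": [0, 0, 0], "spin": -0.119, "jaw": 0.045},
    {"translation": [0, 0, 0], "spin": -0.119, "jaw": 0.045},
    {"translation": [-0.0337, 0.0023, 0], "spin": 0, "jaw": 0.045},
    {"translation": [0, 0, 0.04], "spin": 0, "jaw": 0.045},
    {"translation": [0, 0, 0.04], "spin": 0, "jaw": 0.045},
    {"translation": [0, 0, 0.04], "spin": 0, "jaw": 0.045},
    {"translation": [0, 0, 0.035], "spin": 0, "jaw": 0.045}
  ]
}}

```text
time: 31.0
tool_pos: [485.8, 244.8, 138.1]
tcp_rot: [-179.8, 0.1, 89.9]
ft_force: [0.8, 0.9, -0.3]
finger_gap: 44.8
grip_force: 0.0
```

Request:
{"op": "carry_out", "data": {
  "commands": [
    {"translation": [0, 0, 0.025], "spin": 0, "jaw": 0.045},
    {"translation": [0, 0, 0], "spin": 0, "jaw": 0.045},
    {"translation": [0, 0, 0], "spin": 0, "jaw": 0.045},
    {"translation": [0, 0, 0], "spin": 0, "jaw": 0.045},
    {"translation": [0, 0, 0], "spin": 0, "jaw": 0.045},
    {"translation": [0, 0, 0], "spin": 0, "jaw": 0.045},
    {"translation": [0, 0, 0], "spin": 0, "jaw": 0.045},
    {"translation": [0, 0, 0], "spin": 0, "jaw": 0.045}
  ]
}}

```text
time: 31.67
tool_pos: [488.7, 246.2, 119.0]
tcp_rot: [179.9, -0.0, 89.9]
ft_force: [-1.0, -0.3, 0.1]
finger_gap: 44.5
grip_force: 0.0
```

```bash
python3 - <<'E'
from ins import *
plan(487.6,245.5,32.5,89.5)
B=r.snapshot('scene'); s=r.sense()
print(proj([[487.6,245.5,0]],B))
print([(round(d['score'],2),np.round(d['xy'],1)) for d in r.landmark_of(B,'insert_0')])
E
```

```text
t 31.67 pos [488.7 246.2 119. ] rot [179.9  -0.   89.9] F [-1.  -0.3  0.1] gap 44.5 grip 0.0
now t=[-0.0007, -0.0011, 0.0865]
spun t=[-0.0007, -0.0011, 0.0865]
spin 0.008
[[264.57325742 317.11975464]]
[(0.85, array([234.8, 364.8])), (0.74, array([364.8, 231.9])), (0.68, array([264.5, 317.2])), (0.62, array([241. , 339.3])), (0.57, array([315.5, 224.5])), (0.55, array([362.5, 217.1]))]
```

Insert is where predicted. Lower and grasp.

Request:
{"op": "carry_out", "data": {
  "commands": [
    {"translation": [0, 0, 0.02], "spin": 0, "jaw": 0.045},
    {"translation": [0, 0, 0.02], "spin": 0, "jaw": 0.045},
    {"translation": [0, 0, 0.02], "spin": 0, "jaw": 0.045},
    {"translation": [0, 0, 0.014], "spin": 0, "jaw": 0.045},
    {"translation": [0, 0, 0.009], "spin": 0, "jaw": 0.045},
    {"translation": [0, 0, 0.003], "spin": 0, "jaw": 0.045},
    {"translation": [0, 0, 0], "spin": 0, "jaw": 0.045},
    {"translation": [0, 0, 0], "spin": 0, "jaw": 0.045}
  ]
}}

```text
time: 32.43
tool_pos: [488.6, 246.1, 32.5]
tcp_rot: [179.9, -0.0, 89.9]
ft_force: [-0.5, -0.1, -0.0]
finger_gap: 45.3
grip_force: 0.0
```

Request:
{"op": "carry_out", "data": {
  "commands": [
    {"translation": [0, 0, 0], "spin": 0, "jaw": 0.03},
    {"translation": [0, 0, 0], "spin": 0, "jaw": 0.018},
    {"translation": [0, 0, 0], "spin": 0, "jaw": 0.005},
    {"translation": [0, 0, 0], "spin": 0, "jaw": 0.005},
    {"translation": [0, 0, 0], "spin": 0, "jaw": 0.005},
    {"translation": [0, 0, 0], "spin": 0, "jaw": 0.005},
    {"translation": [0, 0, 0], "spin": 0, "jaw": 0.005},
    {"translation": [0, 0, 0], "spin": 0, "jaw": 0.005}
  ],
  "squeeze": 45
}}

```text
time: 33.1
tool_pos: [488.7, 246.2, 32.5]
tcp_rot: [179.9, -0.0, 89.9]
ft_force: [1.3, 0.3, 6.2]
finger_gap: 10.9
grip_force: 48.9
```

Request:
{"op": "carry_out", "data": {
  "commands": [
    {"translation": [0, 0, -0.005], "spin": 0, "jaw": 0.005},
    {"translation": [0, 0, -0.02], "spin": 0, "jaw": 0.005},
    {"translation": [0, 0, -0.04], "spin": 0, "jaw": 0.005},
    {"translation": [0, 0, -0.04], "spin": 0, "jaw": 0.005},
    {"translation": [0, 0, -0.04], "spin": 0, "jaw": 0.005},
    {"translation": [0, 0, -0.04], "spin": 0, "jaw": 0.005},
    {"translation": [0, 0, -0.04], "spin": 0, "jaw": 0.005},
    {"translation": [0, 0, -0.04], "spin": 0, "jaw": 0.005}
  ]
}}

```text
time: 33.77
tool_pos: [487.2, 245.6, 298.5]
tcp_rot: [-180.0, 0.0, 89.9]
ft_force: [0.9, 0.8, -1.4]
finger_gap: 11.3
grip_force: 48.0
```

```bash
python3 - <<'E'
from plan import *
plan(*bedpt(0),110,60.9)
E
```

```text
t 33.77 pos [487.2 245.6 298.5] rot [-180.     0.    89.9] F [ 0.9  0.8 -1.4] gap 11.3 grip 48.0
now t=[-0.5673, 0.0749, 0.1885]
spun t=[-0.4597, 0.3408, 0.1885]
spin 0.507
```

Request:
{"op": "carry_out", "data": {
  "commands": [
    {"translation": [0, 0, 0], "spin": 0.1014, "jaw": 0.005},
    {"translation": [0, 0, 0], "spin": 0.1014, "jaw": 0.005},
    {"translation": [0, 0, 0], "spin": 0.1014, "jaw": 0.005},
    {"translation": [0, 0, 0], "spin": 0.1014, "jaw": 0.005},
    {"translation": [0, 0, 0], "spin": 0.1014, "jaw": 0.005},
    {"translation": [-0.03065, 0.02272, 0], "spin": 0, "jaw": 0.005},
    {"translation": [-0.03065, 0.02272, 0], "spin": 0, "jaw": 0.005},
    {"translation": [-0.03065, 0.02272, 0], "spin": 0, "jaw": 0.005}
  ]
}}

```text
time: 34.43
tool_pos: [502.2, 131.6, 296.3]
tcp_rot: [-180.0, 0.0, 61.0]
ft_force: [0.5, 0.1, -0.9]
finger_gap: 11.4
grip_force: 47.9
```

Request:
{"op": "carry_out", "data": {
  "commands": [
    {"translation": [-0.03065, 0.02272, 0], "spin": 0, "jaw": 0.005},
    {"translation": [-0.03065, 0.02272, 0], "spin": 0, "jaw": 0.005},
    {"translation": [-0.03065, 0.02272, 0], "spin": 0, "jaw": 0.005},
    {"translation": [-0.03065, 0.02272, 0], "spin": 0, "jaw": 0.005},
    {"translation": [-0.03065, 0.02272, 0], "spin": 0, "jaw": 0.005},
    {"translation": [-0.03065, 0.02272, 0], "spin": 0, "jaw": 0.005},
    {"translation": [-0.03065, 0.02272, 0], "spin": 0, "jaw": 0.005},
    {"translation": [-0.03065, 0.02272, 0], "spin": 0, "jaw": 0.005}
  ]
}}

```text
time: 35.1
tool_pos: [541.7, -172.1, 296.5]
tcp_rot: [-180.0, 0.0, 60.9]
ft_force: [0.5, 0.2, -0.3]
finger_gap: 11.2
grip_force: 47.9
```

Request:
{"op": "carry_out", "data": {
  "commands": [
    {"translation": [-0.03065, 0.02272, 0], "spin": 0, "jaw": 0.005},
    {"translation": [-0.03065, 0.02272, 0], "spin": 0, "jaw": 0.005},
    {"translation": [-0.03065, 0.02272, 0], "spin": 0, "jaw": 0.005},
    {"translation": [-0.03065, 0.02272, 0], "spin": 0, "jaw": 0.005},
    {"translation": [0, 0, 0.04], "spin": 0, "jaw": 0.005},
    {"translation": [0, 0, 0.04], "spin": 0, "jaw": 0.005},
    {"translation": [0, 0, 0.04], "spin": 0, "jaw": 0.005},
    {"translation": [0, 0, 0.03], "spin": 0, "jaw": 0.005}
  ]
}}

```text
time: 35.77
tool_pos: [560.1, -320.9, 142.2]
tcp_rot: [-179.7, -0.0, 60.8]
ft_force: [-0.2, 1.6, -1.0]
finger_gap: 10.9
grip_force: 48.0
```

Request:
{"op": "carry_out", "data": {
  "commands": [
    {"translation": [0, 0, 0.02], "spin": 0, "jaw": 0.005},
    {"translation": [0, 0, 0], "spin": 0, "jaw": 0.005},
    {"translation": [0, 0, 0], "spin": 0, "jaw": 0.005},
    {"translation": [0, 0, 0], "spin": 0, "jaw": 0.005},
    {"translation": [0, 0, 0], "spin": 0, "jaw": 0.005},
    {"translation": [0, 0, 0], "spin": 0, "jaw": 0.005},
    {"translation": [0, 0, 0], "spin": 0, "jaw": 0.005},
    {"translation": [0, 0, 0], "spin": 0, "jaw": 0.005}
  ]
}}

```text
time: 36.43
tool_pos: [562.5, -321.9, 127.9]
tcp_rot: [179.9, 0.0, 60.9]
ft_force: [0.2, -0.3, -0.5]
finger_gap: 11.1
grip_force: 48.0
```

```bash
python3 - <<'E'
from plan import *
plan(*bedpt(0),66.5,60.9)
E
```

```text
t 36.43 pos [ 562.5 -321.9  127.9] rot [179.9   0.   60.9] F [ 0.2 -0.3 -0.5] gap 11.1 grip 48.0
now t=[-0.0004, -0.0010, 0.0614]
spun t=[-0.0004, -0.0010, 0.0614]
spin -0.000
```

Request:
{"op": "carry_out", "data": {
  "commands": [
    {"translation": [0, -0.001, 0.012], "spin": 0, "jaw": 0.005},
    {"translation": [0, 0, 0.012], "spin": 0, "jaw": 0.005},
    {"translation": [0, 0, 0.009], "spin": 0, "jaw": 0.005},
    {"translation": [0, 0, 0.004], "spin": 0, "jaw": 0.005},
    {"translation": [0, 0, 0.003], "spin": 0, "jaw": 0.005},
    {"translation": [0, 0, 0.003], "spin": 0, "jaw": 0.005},
    {"translation": [0, 0, 0.003], "spin": 0, "jaw": 0.005},
    {"translation": [0, 0, 0.003], "spin": 0, "jaw": 0.005}
  ]
}}

```text
time: 37.1
tool_pos: [561.4, -321.3, 77.8]
tcp_rot: [180.0, 0.0, 60.9]
ft_force: [0.7, -0.6, -1.1]
finger_gap: 11.2
grip_force: 48.0
```

Request:
{"op": "carry_out", "data": {
  "commands": [
    {"translation": [0, 0, 0.003], "spin": 0, "jaw": 0.005},
    {"translation": [0, 0, 0.003], "spin": 0, "jaw": 0.005},
    {"translation": [0, 0, 0.002], "spin": 0, "jaw": 0.005},
    {"translation": [0, 0, 0.002], "spin": 0, "jaw": 0.005},
    {"translation": [0, 0, 0], "spin": 0, "jaw": 0.005},
    {"translation": [0, 0, 0], "spin": 0, "jaw": 0.005},
    {"translation": [0, 0, 0], "spin": 0, "jaw": 0.005},
    {"translation": [0, 0, 0], "spin": 0, "jaw": 0.005}
  ]
}}

```text
time: 37.77
tool_pos: [561.2, -321.2, 67.9]
tcp_rot: [180.0, 0.0, 60.9]
ft_force: [-0.7, -0.1, -1.4]
finger_gap: 11.5
grip_force: 48.0
```

Request:
{"op": "carry_out", "data": {
  "commands": [
    {"translation": [0, 0, 0], "spin": 0, "jaw": 0.012},
    {"translation": [0, 0, 0], "spin": 0, "jaw": 0.016},
    {"translation": [0, 0, 0], "spin": 0, "jaw": 0.025},
    {"translation": [0, 0, 0], "spin": 0, "jaw": 0.035},
    {"translation": [0, 0, 0], "spin": 0, "jaw": 0.04},
    {"translation": [0, 0, 0], "spin": 0, "jaw": 0.04},
    {"translation": [0, 0, -0.01], "spin": 0, "jaw": 0.04},
    {"translation": [0, 0, -0.03], "spin": 0, "jaw": 0.04}
  ]
}}

```text
time: 38.43
tool_pos: [557.9, -319.0, 102.8]
tcp_rot: [-179.5, -0.0, 60.9]
ft_force: [0.1, -0.5, -0.0]
finger_gap: 40.1
grip_force: 0.0
```

Request:
{"op": "carry_out", "data": {
  "commands": [
    {"translation": [0, 0, -0.04], "spin": 0, "jaw": 0.045},
    {"translation": [0, 0, -0.04], "spin": 0, "jaw": 0.045},
    {"translation": [0, 0, -0.04], "spin": 0, "jaw": 0.045},
    {"translation": [0, 0, -0.04], "spin": 0, "jaw": 0.045},
    {"translation": [0, 0, -0.03], "spin": 0, "jaw": 0.045},
    {"translation": [0, 0, 0], "spin": 0, "jaw": 0.045},
    {"translation": [0, 0, 0], "spin": 0, "jaw": 0.045},
    {"translation": [0, 0, 0], "spin": 0, "jaw": 0.045}
  ]
}}

```text
time: 39.1
tool_pos: [561.0, -321.0, 297.9]
tcp_rot: [180.0, -0.0, 60.9]
ft_force: [-0.7, 0.3, 0.0]
finger_gap: 45.0
grip_force: 0.0
```

```bash
python3 - <<'E'
from ins import *
A,B=inserts(); plan(492.5,367,300,68)
E
```

```text
pink 0.76 [457.8 466.2  17.4] iou 0.79 ribPCA yaw 14.714082382079198 rib centre [458.4 452. ] 91
ins 0.48 [493.1 367.3 -23.7] iou 0.83 ribPCA yaw -19.618235682283512 rib centre [493.5 354.3] 88
ins 0.4 [ 618.7 -333.5  151.5] iou 0.41 ribPCA yaw None rib centre None 8
t 39.3 pos [ 560.4 -320.6  295.6] rot [-179.8   -0.    60.9] F [-0.2 -0.9  0. ] gap 45.0 grip 0.0
now t=[0.5677, -0.3940, -0.0044]
spun t=[0.6121, -0.3206, -0.0044]
spin -0.124
```

Request:
{"op": "carry_out", "data": {
  "commands": [
    {"translation": [0.0334, -0.0232, 0], "spin": 0, "jaw": 0.045},
    {"translation": [0.0334, -0.0232, 0], "spin": 0, "jaw": 0.045},
    {"translation": [0.0334, -0.0232, 0], "spin": 0, "jaw": 0.045},
    {"translation": [0.0334, -0.0232, 0], "spin": 0, "jaw": 0.045},
    {"translation": [0.0334, -0.0232, 0], "spin": 0, "jaw": 0.045},
    {"translation": [0.0334, -0.0232, 0], "spin": 0, "jaw": 0.045},
    {"translation": [0.0334, -0.0232, 0], "spin": 0, "jaw": 0.045},
    {"translation": [0.0334, -0.0232, 0], "spin": 0, "jaw": 0.045}
  ]
}}

```text
time: 39.97
tool_pos: [527.9, 4.5, 296.7]
tcp_rot: [-179.9, 0.0, 60.9]
ft_force: [0.5, 0.1, -0.5]
finger_gap: 45.4
grip_force: 0.0
```

Request:
{"op": "carry_out", "data": {
  "commands": [
    {"translation": [0.0334, -0.0232, 0], "spin": 0, "jaw": 0.045},
    {"translation": [0.0334, -0.0232, 0], "spin": 0, "jaw": 0.045},
    {"translation": [0.0334, -0.0232, 0], "spin": 0, "jaw": 0.045},
    {"translation": [0.0334, -0.0232, 0], "spin": 0, "jaw": 0.045},
    {"translation": [0.0334, -0.0232, 0], "spin": 0, "jaw": 0.045},
    {"translation": [0.0334, -0.0232, 0], "spin": 0, "jaw": 0.045},
    {"translation": [0.0334, -0.0232, 0], "spin": 0, "jaw": 0.045},
    {"translation": [0.0334, -0.0232, 0], "spin": 0, "jaw": 0.045}
  ]
}}

```text
time: 40.63
tool_pos: [495.8, 328.2, 296.6]
tcp_rot: [-180.0, 0.1, 60.9]
ft_force: [0.3, -0.6, 0.1]
finger_gap: 44.6
grip_force: 0.0
```

Request:
{"op": "carry_out", "data": {
  "commands": [
    {"translation": [0.0334, -0.0232, 0], "spin": 0, "jaw": 0.045},
    {"translation": [0, 0, 0], "spin": -0.065, "jaw": 0.045},
    {"translation": [0, 0, 0.02], "spin": -0.065, "jaw": 0.045},
    {"translation": [0, 0, 0.035], "spin": 0, "jaw": 0.045},
    {"translation": [0, 0, 0.035], "spin": 0, "jaw": 0.045},
    {"translation": [0, 0, 0.035], "spin": 0, "jaw": 0.045},
    {"translation": [0, 0, 0.03], "spin": 0, "jaw": 0.045},
    {"translation": [0, 0, 0.02], "spin": 0, "jaw": 0.045}
  ]
}}

```text
time: 41.3
tool_pos: [490.3, 365.3, 117.3]
tcp_rot: [-179.8, 0.3, 68.3]
ft_force: [-0.3, -0.1, -0.9]
finger_gap: 45.0
grip_force: 0.0
```

Request:
{"op": "carry_out", "data": {
  "commands": [
    {"translation": [0, 0, 0], "spin": 0, "jaw": 0.045},
    {"translation": [0, 0, 0], "spin": 0, "jaw": 0.045},
    {"translation": [0, 0, 0], "spin": 0, "jaw": 0.045},
    {"translation": [0, 0, 0], "spin": 0, "jaw": 0.045},
    {"translation": [0, 0, 0], "spin": 0, "jaw": 0.045},
    {"translation": [0, 0, 0], "spin": 0, "jaw": 0.045},
    {"translation": [0, 0, 0], "spin": 0, "jaw": 0.045},
    {"translation": [0, 0, 0], "spin": 0, "jaw": 0.045}
  ]
}}

```text
time: 41.97
tool_pos: [493.1, 367.0, 123.3]
tcp_rot: [180.0, -0.0, 68.3]
ft_force: [-0.4, -0.8, -0.1]
finger_gap: 45.1
grip_force: 0.0
```

```bash
python3 - <<'E'
from ins import *
plan(493,367,32.5,68.5)
B=r.snapshot('scene')
print(proj([[493,367,0]],B))
print([(round(d['score'],2),np.round(d['xy'],1)) for d in r.landmark_of(B,'insert_0')])
E
```

```text
t 41.97 pos [493.1 367.  123.3] rot [180.   -0.   68.3] F [-0.4 -0.8 -0.1] gap 45.1 grip 0.0
now t=[-0.0001, -0.0001, 0.0908]
spun t=[-0.0001, -0.0001, 0.0908]
spin -0.003
[[241.27758491 339.16762431]]
[(0.81, array([232.4, 363.9])), (0.7, array([316.8, 224.4])), (0.53, array([242.1, 338.8])), (0.41, array([329.9, 218.1]))]
```

Request:
{"op": "carry_out", "data": {
  "commands": [
    {"translation": [0, 0, 0.02], "spin": 0, "jaw": 0.045},
    {"translation": [0, 0, 0.02], "spin": 0, "jaw": 0.045},
    {"translation": [0, 0, 0.02], "spin": 0, "jaw": 0.045},
    {"translation": [0, 0, 0.016], "spin": 0, "jaw": 0.045},
    {"translation": [0, 0, 0.01], "spin": 0, "jaw": 0.045},
    {"translation": [0, 0, 0.004], "spin": 0, "jaw": 0.045},
    {"translation": [0, 0, 0], "spin": 0, "jaw": 0.045},
    {"translation": [0, 0, 0], "spin": 0, "jaw": 0.045}
  ]
}}

```text
time: 42.73
tool_pos: [493.3, 367.1, 33.4]
tcp_rot: [180.0, -0.0, 68.3]
ft_force: [0.3, -0.8, -0.2]
finger_gap: 45.2
grip_force: 0.0
```

Request:
{"op": "carry_out", "data": {
  "commands": [
    {"translation": [0, 0, 0], "spin": 0, "jaw": 0.03},
    {"translation": [0, 0, 0], "spin": 0, "jaw": 0.018},
    {"translation": [0, 0, 0], "spin": 0, "jaw": 0.005},
    {"translation": [0, 0, 0], "spin": 0, "jaw": 0.005},
    {"translation": [0, 0, 0], "spin": 0, "jaw": 0.005},
    {"translation": [0, 0, 0], "spin": 0, "jaw": 0.005},
    {"translation": [0, 0, 0], "spin": 0, "jaw": 0.005},
    {"translation": [0, 0, 0], "spin": 0, "jaw": 0.005}
  ],
  "squeeze": 45
}}

```text
time: 43.4
tool_pos: [493.6, 367.3, 33.9]
tcp_rot: [179.9, -0.1, 68.3]
ft_force: [-0.2, -0.6, 6.3]
finger_gap: 11.3
grip_force: 46.1
```

Request:
{"op": "carry_out", "data": {
  "commands": [
    {"translation": [0, 0, -0.005], "spin": 0, "jaw": 0.005},
    {"translation": [0, 0, -0.02], "spin": 0, "jaw": 0.005},
    {"translation": [0, 0, -0.04], "spin": 0, "jaw": 0.005},
    {"translation": [0, 0, -0.04], "spin": 0, "jaw": 0.005},
    {"translation": [0, 0, -0.04], "spin": 0, "jaw": 0.005},
    {"translation": [0, 0, -0.04], "spin": 0, "jaw": 0.005},
    {"translation": [0, 0, -0.04], "spin": 0, "jaw": 0.005},
    {"translation": [0, 0, -0.04], "spin": 0, "jaw": 0.005}
  ]
}}

```text
time: 44.07
tool_pos: [492.3, 366.5, 299.7]
tcp_rot: [-180.0, 0.0, 68.3]
ft_force: [0.8, 0.8, -0.7]
finger_gap: 11.3
grip_force: 45.3
```

```bash
python3 - <<'E'
from plan import *
plan(*bedpt(-53),110,60.9)
E
```

```text
t 44.07 pos [492.3 366.5 299.7] rot [-180.     0.    68.3] F [ 0.8  0.8 -0.7] gap 11.3 grip 45.3
now t=[-0.6667, 0.3115, 0.1897]
spun t=[-0.6208, 0.3952, 0.1897]
spin 0.130
```

Request:
{"op": "carry_out", "data": {
  "commands": [
    {"translation": [-0.0351, 0.0164, 0], "spin": 0, "jaw": 0.005},
    {"translation": [-0.0351, 0.0164, 0], "spin": 0, "jaw": 0.005},
    {"translation": [-0.0351, 0.0164, 0], "spin": 0, "jaw": 0.005},
    {"translation": [-0.0351, 0.0164, 0], "spin": 0, "jaw": 0.005},
    {"translation": [-0.0351, 0.0164, 0], "spin": 0, "jaw": 0.005},
    {"translation": [-0.0351, 0.0164, 0], "spin": 0, "jaw": 0.005},
    {"translation": [-0.0351, 0.0164, 0], "spin": 0, "jaw": 0.005},
    {"translation": [-0.0351, 0.0164, 0], "spin": 0, "jaw": 0.005}
  ]
}}

```text
time: 44.73
tool_pos: [510.5, 55.7, 297.8]
tcp_rot: [-180.0, -0.0, 68.3]
ft_force: [0.7, -0.2, -0.4]
finger_gap: 11.5
grip_force: 45.3
```

Request:
{"op": "carry_out", "data": {
  "commands": [
    {"translation": [-0.0351, 0.0164, 0], "spin": 0, "jaw": 0.005},
    {"translation": [-0.0351, 0.0164, 0], "spin": 0, "jaw": 0.005},
    {"translation": [-0.0351, 0.0164, 0], "spin": 0, "jaw": 0.005},
    {"translation": [-0.0351, 0.0164, 0], "spin": 0, "jaw": 0.005},
    {"translation": [-0.0351, 0.0164, 0], "spin": 0, "jaw": 0.005},
    {"translation": [-0.0351, 0.0164, 0], "spin": 0, "jaw": 0.005},
    {"translation": [-0.0351, 0.0164, 0], "spin": 0, "jaw": 0.005},
    {"translation": [-0.0351, 0.0164, 0], "spin": 0, "jaw": 0.005}
  ]
}}

```text
time: 45.4
tool_pos: [528.8, -253.7, 297.7]
tcp_rot: [-180.0, -0.0, 68.3]
ft_force: [1.0, -0.7, 0.4]
finger_gap: 11.3
grip_force: 45.3
```

Request:
{"op": "carry_out", "data": {
  "commands": [
    {"translation": [-0.0351, 0.0164, 0], "spin": 0, "jaw": 0.005},
    {"translation": [-0.0351, 0.0164, 0], "spin": 0, "jaw": 0.005},
    {"translation": [-0.0351, 0.0164, 0], "spin": 0, "jaw": 0.005},
    {"translation": [0, 0, 0], "spin": 0.065, "jaw": 0.005},
    {"translation": [0, 0, 0], "spin": 0.065, "jaw": 0.005},
    {"translation": [0, 0, 0.04], "spin": 0, "jaw": 0.005},
    {"translation": [0, 0, 0.04], "spin": 0, "jaw": 0.005},
    {"translation": [0, 0, 0.04], "spin": 0, "jaw": 0.005}
  ]
}}

```text
time: 46.07
tool_pos: [536.4, -368.3, 177.1]
tcp_rot: [179.9, 0.0, 60.9]
ft_force: [0.4, -0.5, -1.8]
finger_gap: 11.2
grip_force: 45.4
```

Request:
{"op": "carry_out", "data": {
  "commands": [
    {"translation": [0, 0, 0.03], "spin": 0, "jaw": 0.005},
    {"translation": [0, 0, 0.02], "spin": 0, "jaw": 0.005},
    {"translation": [0, 0, 0], "spin": 0, "jaw": 0.005},
    {"translation": [0, 0, 0], "spin": 0, "jaw": 0.005},
    {"translation": [0, 0, 0], "spin": 0, "jaw": 0.005},
    {"translation": [0, 0, 0], "spin": 0, "jaw": 0.005},
    {"translation": [0, 0, 0], "spin": 0, "jaw": 0.005},
    {"translation": [0, 0, 0], "spin": 0, "jaw": 0.005}
  ]
}}

```text
time: 46.73
tool_pos: [537.1, -368.7, 129.7]
tcp_rot: [179.8, 0.0, 60.9]
ft_force: [-0.1, -0.3, -0.4]
finger_gap: 11.3
grip_force: 45.3
```

```bash
python3 - <<'E'
from plan import *
plan(*bedpt(-53),67.5,60.9)
E
```

```text
t 46.73 pos [ 537.1 -368.7  129.7] rot [179.8   0.   60.9] F [-0.1 -0.3 -0.4] gap 11.3 grip 45.3
now t=[-0.0002, -0.0015, 0.0622]
spun t=[-0.0002, -0.0015, 0.0622]
spin -0.000
```

Request:
{"op": "carry_out", "data": {
  "commands": [
    {"translation": [0, -0.0013, 0.012], "spin": 0, "jaw": 0.005},
    {"translation": [0, 0, 0.012], "spin": 0, "jaw": 0.005},
    {"translation": [0, 0, 0.01], "spin": 0, "jaw": 0.005},
    {"translation": [0, 0, 0.005], "spin": 0, "jaw": 0.005},
    {"translation": [0, 0, 0.003], "spin": 0, "jaw": 0.005},
    {"translation": [0, 0, 0.003], "spin": 0, "jaw": 0.005},
    {"translation": [0, 0, 0.003], "spin": 0, "jaw": 0.005},
    {"translation": [0, 0, 0.003], "spin": 0, "jaw": 0.005}
  ]
}}

```text
time: 47.4
tool_pos: [535.2, -367.5, 76.7]
tcp_rot: [180.0, 0.0, 60.9]
ft_force: [0.5, 0.2, -0.3]
finger_gap: 11.0
grip_force: 45.3
```

Request:
{"op": "carry_out", "data": {
  "commands": [
    {"translation": [0, 0, 0.003], "spin": 0, "jaw": 0.005},
    {"translation": [0, 0, 0.002], "spin": 0, "jaw": 0.005},
    {"translation": [0, 0, 0.002], "spin": 0, "jaw": 0.005},
    {"translation": [0, 0, 0.001], "spin": 0, "jaw": 0.005},
    {"translation": [0, 0, 0], "spin": 0, "jaw": 0.005},
    {"translation": [0, 0, 0], "spin": 0, "jaw": 0.005},
    {"translation": [0, 0, 0], "spin": 0, "jaw": 0.005},
    {"translation": [0, 0, 0], "spin": 0, "jaw": 0.005}
  ]
}}

```text
time: 48.07
tool_pos: [535.2, -367.5, 68.9]
tcp_rot: [180.0, 0.0, 60.9]
ft_force: [0.7, -0.4, -0.1]
finger_gap: 11.2
grip_force: 45.3
```

Request:
{"op": "carry_out", "data": {
  "commands": [
    {"translation": [0, 0, 0], "spin": 0, "jaw": 0.012},
    {"translation": [0, 0, 0], "spin": 0, "jaw": 0.016},
    {"translation": [0, 0, 0], "spin": 0, "jaw": 0.025},
    {"translation": [0, 0, 0], "spin": 0, "jaw": 0.035},
    {"translation": [0, 0, 0], "spin": 0, "jaw": 0.04},
    {"translation": [0, 0, 0], "spin": 0, "jaw": 0.04},
    {"translation": [0, 0, -0.01], "spin": 0, "jaw": 0.04},
    {"translation": [0, 0, -0.03], "spin": 0, "jaw": 0.04}
  ]
}}

```text
time: 48.73
tool_pos: [532.0, -365.0, 103.8]
tcp_rot: [-179.5, -0.1, 60.9]
ft_force: [-0.2, 0.6, -1.2]
finger_gap: 39.9
grip_force: 0.0
```

Request:
{"op": "carry_out", "data": {
  "commands": [
    {"translation": [0, 0, -0.04], "spin": 0, "jaw": 0.045},
    {"translation": [0, 0, -0.04], "spin": 0, "jaw": 0.045},
    {"translation": [0, 0, -0.04], "spin": 0, "jaw": 0.045},
    {"translation": [0, 0, -0.04], "spin": 0, "jaw": 0.045},
    {"translation": [-0.04, 0, 0], "spin": 0, "jaw": 0.045},
    {"translation": [-0.04, 0, 0], "spin": 0, "jaw": 0.045},
    {"translation": [-0.04, 0, 0], "spin": 0, "jaw": 0.045},
    {"translation": [-0.04, 0, 0], "spin": 0, "jaw": 0.045}
  ]
}}

```text
time: 49.4
tool_pos: [456.5, -508.3, 270.3]
tcp_rot: [179.9, 0.0, 60.9]
ft_force: [-0.1, -0.6, -0.4]
finger_gap: 44.9
grip_force: 0.0
```

```bash
python3 - <<'E'
from ins import *
plan(442.6,-314.3,200,60.9)
A=r.snapshot('top'); B=r.snapshot('scene')
cv2.imwrite('pics/top2.png',A['pixels']);cv2.imwrite('pics/sc2.png',B['pixels'])
a=cv2.resize(A['pixels'][180:270,340:460],(400,300),interpolation=cv2.INTER_CUBIC)
b=cv2.resize(B['pixels'][190:265,295:395],(400,300),interpolation=cv2.INTER_CUBIC)
cv2.imwrite('pics/k.png',cv2.resize(np.hstack([a,b]),(800,300)))
for nm,c in(('A',A),('B',B)):
  for n in('crank','dial_line','index','pointer','clamp_tip','insert_0'): print(nm,n,[(round(d['score'],2),np.round(d['xy'],1)) for d in r.landmark_of(c,n)])
E
```

```text
t 49.4 pos [ 456.5 -508.3  270.3] rot [179.9   0.   60.9] F [-0.1 -0.6 -0.4] gap 44.9 grip 0.0
now t=[0.1628, -0.1064, 0.0703]
spun t=[0.1628, -0.1065, 0.0703]
spin 0.001
A crank [(0.97, array([386.3, 244.8]))]
A dial_line [(0.86, array([418.2, 242. ]))]
A index [(0.25, array([387.1, 244.5]))]
A pointer []
A clamp_tip [(0.65, array([388.5, 242.1])), (0.57, array([361.3, 233.2]))]
A insert_0 [(0.65, array([404.6, 207.7])), (0.58, array([157. , 235.8])), (0.54, array([413.1, 217.4])), (0.5, array([388.9, 199.5]))]
B crank [(0.92, array([350.7, 222.1]))]
B dial_line [(0.62, array([361.8, 215.9]))]
B index [(0.58, array([363.8, 233.7]))]
B pointer [(0.5, array([354.1, 233.2]))]
B clamp_tip [(0.63, array([332. , 230.5]))]
B insert_0 [(0.72, array([229.1, 363.6])), (0.61, array([317.3, 224. ])), (0.55, array([332.1, 220.8])), (0.44, array([339.4, 217. ]))]
```

View pics/k.png

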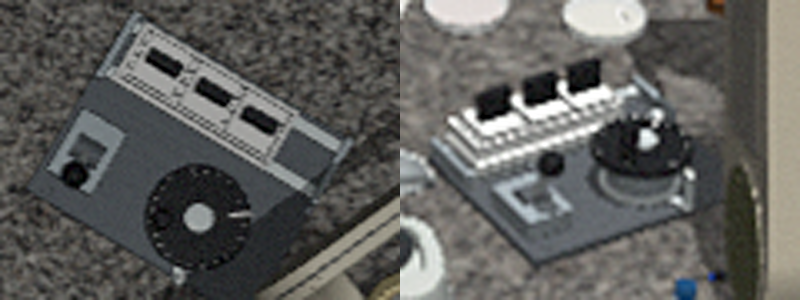

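```bash
python3 - <<'E'
from vis import *
A=r.snapshot('top'); B=r.snapshot('scene'); W=np.array([442.5,-314.3])
def ang(p): d=np.array(p)-W; return np.degrees(np.arctan2(d[1],d[0])).round(1),np.hypot(*d).round(1)
print('hub in both', proj([[*W,66]],A),proj([[*W,66]],B))
print('dial',ang(unproj([[415.05,243.8]],60,A)[0]))
for uv,z in(([388.35,245],104),([386.3,244.8],88),([390.1,243.7],88),([388.2,246.4],88)): print('crank',ang(unproj([uv],z,A)[0]))
for uv in([350.7,222.1],[351.5,225.4]): print('crank B',ang(unproj([uv],88,B)[0]))
print('dial B',ang(unproj([[361.8,215.9]],60,B)[0]),ang(unproj([[358.8,216.2]],60,B)[0]))
print('idx B',ang(unproj([[363.8,233.7]],60,B)[0]),ang(unproj([[363.3,231.9]],60,B)[0]),'ptr A',ang(unproj([[393.3,261.8]],54,A)[0]))
I=A['pixels']
def big(c,x0,y0,w,h): return cv2.resize(c['pixels'][y0:y0+h,x0:x0+w],(400,400),interpolation=cv2.INTER_CUBIC)
cv2.imwrite('pics/l.png',np.hstack([big(A,377,223,44,44),big(B,338,200,40,40)]))
for t in (80,100,163,120): print(t,proj([[*(W+50*np.array([np.cos(np.radians(t)),np.sin(np.radians(t))])),60]],A).round(1),proj([[*(W+50*np.array([np.cos(np.radians(t)),np.sin(np.radians(t))])),60]],B).round(1))
E
```

```text
hub in both [[399.21454903 244.91427797]] [[355.60337256 223.60042963]]
dial (np.float64(-84.1), np.float64(50.7))
crank (np.float64(94.9), np.float64(38.1))
crank (np.float64(92.6), np.float64(42.7))
crank (np.float64(86.7), np.float64(31.0))
crank (np.float64(100.4), np.float64(37.3))
crank B (np.float64(78.2), np.float64(31.8))
crank B (np.float64(97.3), np.float64(50.2))
dial B (np.float64(-83.6), np.float64(71.1)) (np.float64(-74.8), np.float64(64.7))
idx B (np.float64(145.2), np.float64(65.5)) (np.float64(149.6), np.float64(54.3)) ptr A (np.float64(163.1), np.float64(55.5))
80 [[383.4 241.8]] [[347.6 230.3]]
100 [[383.3 247.3]] [[351.7 231.7]]
163 [[394.  260.1]] [[365.  230.4]]
120 [[385.1 252.6]] [[356.3 232.2]]
```

View pics/l.png

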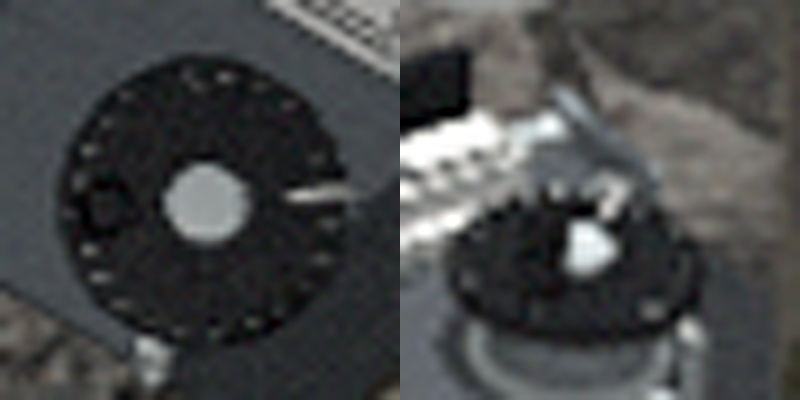

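Request:
{"op": "carry_out", "data": {
  "commands": [
    {"translation": [0.0277, -0.0183, 0], "spin": 0, "jaw": 0.045},
    {"translation": [0.0277, -0.0183, 0], "spin": 0, "jaw": 0.045},
    {"translation": [0.0277, -0.0183, 0], "spin": 0, "jaw": 0.045},
    {"translation": [0.0277, -0.0183, 0], "spin": 0, "jaw": 0.045},
    {"translation": [0.0277, -0.0183, 0], "spin": 0, "jaw": 0.045},
    {"translation": [0.0277, -0.0183, 0], "spin": 0, "jaw": 0.045},
    {"translation": [0.0277, -0.0183, 0], "spin": 0, "jaw": 0.045},
    {"translation": [0, 0, 0.02], "spin": 0, "jaw": 0.045}
  ]
}}

```text
time: 50.87
tool_pos: [441.4, -272.0, 253.3]
tcp_rot: [179.6, -0.0, 61.1]
ft_force: [-0.3, -1.3, 0.6]
finger_gap: 44.9
grip_force: 0.0
```

Request:
{"op": "carry_out", "data": {
  "commands": [
    {"translation": [0, 0, 0.04], "spin": 0, "jaw": 0.045},
    {"translation": [0, 0, 0.04], "spin": 0, "jaw": 0.045},
    {"translation": [0, 0, 0.03], "spin": 0, "jaw": 0.045},
    {"translation": [0, 0, 0], "spin": 0, "jaw": 0.045},
    {"translation": [0, 0, 0], "spin": 0, "jaw": 0.045},
    {"translation": [0, 0, 0], "spin": 0, "jaw": 0.045},
    {"translation": [0, 0, 0], "spin": 0, "jaw": 0.045},
    {"translation": [0, 0, 0], "spin": 0, "jaw": 0.045}
  ]
}}

```text
time: 51.53
tool_pos: [441.1, -276.6, 141.5]
tcp_rot: [179.7, 0.0, 60.9]
ft_force: [0.3, -0.2, -0.1]
finger_gap: 45.1
grip_force: 0.0
```

```bash
python3 - <<'E'
from plan import *
plan(438.9,-276.5,73,60.9)
E
```

```text
t 51.53 pos [ 441.1 -276.6  141.5] rot [179.7   0.   60.9] F [ 0.3 -0.2 -0.1] gap 45.1 grip 0.0
now t=[-0.0010, -0.0020, 0.0685]
spun t=[-0.0010, -0.0020, 0.0685]
spin -0.000
```

Request:
{"op": "carry_out", "data": {
  "commands": [
    {"translation": [-0.001, -0.0018, 0.015], "spin": 0, "jaw": 0.045},
    {"translation": [0, 0, 0.015], "spin": 0, "jaw": 0.045},
    {"translation": [0, 0, 0.015], "spin": 0, "jaw": 0.045},
    {"translation": [0, 0, 0.012], "spin": 0, "jaw": 0.045},
    {"translation": [0, 0, 0.008], "spin": 0, "jaw": 0.045},
    {"translation": [0, 0, 0.003], "spin": 0, "jaw": 0.045},
    {"translation": [0, 0, 0], "spin": 0, "jaw": 0.045},
    {"translation": [0, 0, 0], "spin": 0, "jaw": 0.045}
  ]
}}

```text
time: 52.2
tool_pos: [438.0, -275.7, 71.3]
tcp_rot: [180.0, 0.0, 60.9]
ft_force: [-0.2, -0.4, 0.1]
finger_gap: 44.9
grip_force: 0.0
```

Request:
{"op": "carry_out", "data": {
  "commands": [
    {"translation": [0, 0, 0], "spin": 0, "jaw": 0.035},
    {"translation": [0, 0, 0], "spin": 0, "jaw": 0.026},
    {"translation": [0, 0, 0], "spin": 0, "jaw": 0.022},
    {"translation": [0, 0, 0], "spin": 0, "jaw": 0.018},
    {"translation": [0, 0, 0], "spin": 0, "jaw": 0.01},
    {"translation": [0, 0, 0], "spin": 0, "jaw": 0.01},
    {"translation": [0, 0, 0], "spin": 0, "jaw": 0.01},
    {"translation": [0, 0, 0], "spin": 0, "jaw": 0.01}
  ],
  "squeeze": 25
}}

```text
time: 52.87
tool_pos: [437.9, -275.5, 71.1]
tcp_rot: [180.0, 0.0, 60.9]
ft_force: [0.6, 0.7, 4.1]
finger_gap: 17.2
grip_force: 24.6
```

```bash
cat > circ.py <<'E'
import numpy as np,sys
from plan import plan,r
# tool-frame steps (mm) carrying the crank from angle a to b (deg) about W in n rows, starting where the tool is
W=np.array([442.5,-314.3])
def steps(a,b,n,yaw=60.9,R=38):
    t=np.radians(np.linspace(a,b,n+1)); P=R*np.c_[np.cos(t),np.sin(t)]; d=np.diff(P,axis=0); y=np.radians(yaw)
    return np.c_[d@[np.cos(y),np.sin(y)],d@[np.sin(y),-np.cos(y)]].round(2)
E
python3 - <<'E'
from circ import *
plan(438.9,-276.5,73,60.9)
p=r.sense()['tool_pos'][:2]-W; print(np.hypot(*p),np.degrees(np.arctan2(p[1],p[0])))
print(steps(95.5,95.5-160,24).tolist())
E
```

```text
t 52.87 pos [ 437.9 -275.5   71.1] rot [180.    0.   60.9] F [0.6 0.7 4.1] gap 17.2 grip 24.6
now t=[-0.0003, 0.0014, -0.0019]
spun t=[-0.0003, 0.0014, -0.0019]
spin -0.000
39.03616590420278 96.83689272077469
[[2.29, 3.78], [1.84, 4.02], [1.36, 4.2], [0.86, 4.33], [0.35, 4.4], [-0.16, 4.42], [-0.67, 4.37], [-1.17, 4.26], [-1.66, 4.1], [-2.12, 3.87], [-2.56, 3.6], [-2.96, 3.28], [-3.32, 2.91], [-3.64, 2.51], [-3.9, 2.07], [-4.12, 1.6], [-4.28, 1.11], [-4.38, 0.61], [-4.42, 0.1], [-4.4, -0.42], [-4.32, -0.92], [-4.18, -1.42], [-3.99, -1.9], [-3.74, -2.35]]
```

Request:
{"op": "carry_out", "data": {
  "commands": [
    {"translation": [0.0023, 0.0038, 0], "spin": 0, "jaw": 0.01},
    {"translation": [0.0018, 0.004, 0], "spin": 0, "jaw": 0.01},
    {"translation": [0.0014, 0.0042, 0], "spin": 0, "jaw": 0.01},
    {"translation": [0.0009, 0.0043, 0], "spin": 0, "jaw": 0.01},
    {"translation": [0.0003, 0.0044, 0], "spin": 0, "jaw": 0.01},
    {"translation": [-0.0002, 0.0044, 0], "spin": 0, "jaw": 0.01},
    {"translation": [-0.0007, 0.0044, 0], "spin": 0, "jaw": 0.01},
    {"translation": [-0.0012, 0.0043, 0], "spin": 0, "jaw": 0.01}
  ]
}}

```text
time: 53.53
tool_pos: [470.0, -286.8, 71.0]
tcp_rot: [-180.0, -0.1, 60.9]
ft_force: [-0.6, 6.4, 8.0]
finger_gap: 17.2
grip_force: 25.0
```

```bash
python3 - <<'E'
from circ import *
from vis import unproj
plan(438.9,-276.5,73,60.9)
p=r.sense()['tool_pos'][:2]-W; print(np.hypot(*p),np.degrees(np.arctan2(p[1],p[0])))
A=r.snapshot('top')
for n in('dial_line','crank'): print(n,[(round(d['score'],2),(lambda q:(np.degrees(np.arctan2(q[1],q[0])).round(),np.hypot(*q).round()))(unproj([d['xy']],60,A)[0]-W)) for d in r.landmark_of(A,n)])
E
```

```text
t 53.53 pos [ 470.  -286.8   71. ] rot [-1.80e+02 -1.00e-01  6.09e+01] F [-0.6  6.4  8. ] gap 17.2 grip 25.0
now t=[-0.0061, -0.0322, -0.0020]
spun t=[-0.0062, -0.0322, -0.0020]
spin 0.000
38.913083159911636 45.02954215508131
dial_line [(0.52, (np.float64(-125.0), np.float64(50.0)))]
crank [(0.53, (np.float64(21.0), np.float64(36.0)))]
```

Request:
{"op": "carry_out", "data": {
  "commands": [
    {"translation": [-0.0017, 0.0041, 0], "spin": 0, "jaw": 0.01},
    {"translation": [-0.0021, 0.0039, 0], "spin": 0, "jaw": 0.01},
    {"translation": [-0.0026, 0.0036, 0], "spin": 0, "jaw": 0.01},
    {"translation": [-0.003, 0.0033, 0], "spin": 0, "jaw": 0.01},
    {"translation": [-0.0033, 0.0029, 0], "spin": 0, "jaw": 0.01},
    {"translation": [-0.0036, 0.0025, 0], "spin": 0, "jaw": 0.01},
    {"translation": [-0.0039, 0.0021, 0], "spin": 0, "jaw": 0.01},
    {"translation": [-0.0041, 0.0016, 0], "spin": 0, "jaw": 0.01}
  ]
}}

```text
time: 54.35
tool_pos: [480.1, -320.3, 71.3]
tcp_rot: [179.9, -0.1, 60.9]
ft_force: [5.5, 4.2, 3.9]
finger_gap: 17.2
grip_force: 24.7
```

```bash
python3 - <<'E'
from circ import *
plan(438.9,-276.5,73,60.9)
p=r.sense()['tool_pos'][:2]-W; print(np.hypot(*p),np.degrees(np.arctan2(p[1],p[0])))
E
```

```text
t 54.35 pos [ 480.1 -320.3   71.3] rot [ 1.799e+02 -1.000e-01  6.090e+01] F [5.5 4.2 3.9] gap 17.2 grip 24.7
now t=[0.0183, -0.0573, -0.0017]
spun t=[0.0183, -0.0573, -0.0017]
spin 0.000
38.049220045340434 -9.116341990491868
```

Request:
{"op": "carry_out", "data": {
  "commands": [
    {"translation": [-0.0043, 0.0011, 0], "spin": 0, "jaw": 0.01},
    {"translation": [-0.0044, 0.0006, 0], "spin": 0, "jaw": 0.01},
    {"translation": [-0.0044, 0.0001, 0], "spin": 0, "jaw": 0.01},
    {"translation": [-0.0044, -0.0004, 0], "spin": 0, "jaw": 0.01},
    {"translation": [-0.0043, -0.0009, 0], "spin": 0, "jaw": 0.01},
    {"translation": [-0.0042, -0.0014, 0], "spin": 0, "jaw": 0.01},
    {"translation": [-0.004, -0.0019, 0], "spin": 0, "jaw": 0.01},
    {"translation": [-0.0037, -0.0023, 0], "spin": 0, "jaw": 0.01}
  ]
}}

```text
time: 55.02
tool_pos: [458.5, -348.0, 71.1]
tcp_rot: [179.9, -0.0, 60.9]
ft_force: [4.9, 1.5, 3.7]
finger_gap: 16.6
grip_force: 24.6
```

```bash
python3 - <<'E'
from circ import *
from vis import *
plan(438.9,-276.5,73,60.9)
p=r.sense()['tool_pos'][:2]-W; print(np.hypot(*p),np.degrees(np.arctan2(p[1],p[0])))
A=r.snapshot('top');B=r.snapshot('scene')
for c in (A,B):print([(round(d['score'],2),(lambda q:(np.degrees(np.arctan2(q[1],q[0])).round(),np.hypot(*q).round()))(unproj([d['xy']],60,c)[0]-W)) for d in r.landmark_of(c,'dial_line')])
def big(c,x0,y0,w,h): return cv2.resize(c['pixels'][y0:y0+h,x0:x0+w],(400,400),interpolation=cv2.INTER_CUBIC)
cv2.imwrite('pics/m.png',np.hstack([big(A,377,223,44,44),big(B,338,200,40,40)]))
E
```

```text
t 55.02 pos [ 458.5 -348.    71.1] rot [179.9  -0.   60.9] F [4.9 1.5 3.7] gap 16.6 grip 24.6
now t=[0.0530, -0.0519, -0.0019]
spun t=[0.0530, -0.0519, -0.0019]
spin -0.000
37.2953333750998 -64.66130666715591
[(0.76, (np.float64(115.0), np.float64(45.0)))]
[(0.87, (np.float64(109.0), np.float64(54.0)))]
```

View pics/m.png

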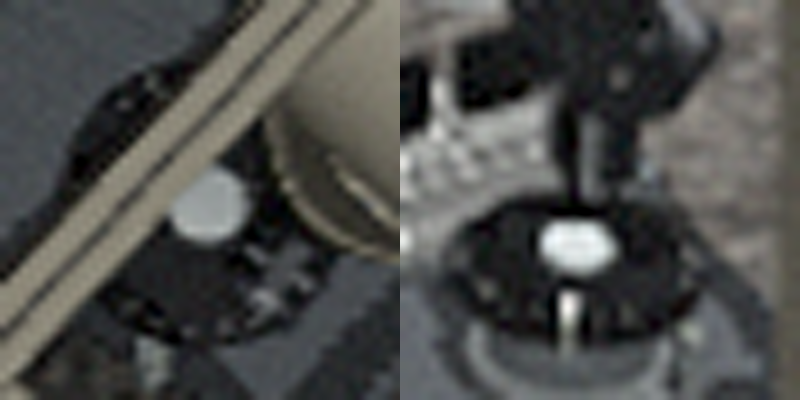

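```bash
python3 - <<'E'
from circ import *
print(steps(-64.7,-24.7,8).tolist())
E
```

```text
[[2.78, 1.81], [2.92, 1.56], [3.05, 1.3], [3.15, 1.03], [3.23, 0.75], [3.28, 0.47], [3.31, 0.18], [3.31, -0.11]]
```

Request:
{"op": "carry_out", "data": {
  "commands": [
    {"translation": [0.0028, 0.0018, 0], "spin": 0, "jaw": 0.01},
    {"translation": [0.0029, 0.0016, 0], "spin": 0, "jaw": 0.01},
    {"translation": [0.0031, 0.0013, 0], "spin": 0, "jaw": 0.01},
    {"translation": [0.0031, 0.001, 0], "spin": 0, "jaw": 0.01},
    {"translation": [0.0032, 0.0008, 0], "spin": 0, "jaw": 0.01},
    {"translation": [0.0033, 0.0005, 0], "spin": 0, "jaw": 0.01},
    {"translation": [0.0033, 0.0002, 0], "spin": 0, "jaw": 0.01},
    {"translation": [0.0033, -0.0001, 0], "spin": 0, "jaw": 0.01}
  ]
}}

```text
time: 55.88
tool_pos: [476.6, -330.4, 71.3]
tcp_rot: [179.9, 0.1, 60.9]
ft_force: [3.2, -7.2, 3.4]
finger_gap: 17.0
grip_force: 24.7
```

```bash
python3 - <<'E'
from circ import *
from vis import *
plan(438.9,-276.5,73,60.9)
p=r.sense()['tool_pos'][:2]-W; print(np.hypot(*p),np.degrees(np.arctan2(p[1],p[0])))
A=r.snapshot('top');B=r.snapshot('scene')
for c in (A,B):
  for n in('dial_line','index'):print(n,[(round(d['score'],2),np.round(d['xy'],1),(lambda q:(np.degrees(np.arctan2(q[1],q[0])).round(),np.hypot(*q).round()))(unproj([d['xy']],60,c)[0]-W)) for d in r.landmark_of(c,n)])
def big(c,x0,y0,w,h): return cv2.resize(c['pixels'][y0:y0+h,x0:x0+w],(400,400),interpolation=cv2.INTER_CUBIC)
cv2.imwrite('pics/n.png',np.hstack([big(A,377,230,40,40),big(B,343,208,32,32)]))
for t in (150,155,160,165,170): print(t,proj([[*(W+50*np.array([np.cos(np.radians(t)),np.sin(np.radians(t))])),60]],A).round(1),proj([[*(W+50*np.array([np.cos(np.radians(t)),np.sin(np.radians(t))])),60]],B).round(1))
E
```

```text
t 55.88 pos [ 476.6 -330.4   71.3] rot [1.799e+02 1.000e-01 6.090e+01] F [ 3.2 -7.2  3.4] gap 17.0 grip 24.7
now t=[0.0287, -0.0591, -0.0017]
spun t=[0.0287, -0.0591, -0.0017]
spin -0.000
37.69104936752538 -25.225495317483084
dial_line [(0.72, array([392.1, 261.4]), (np.float64(158.0), np.float64(56.0)))]
index []
dial_line [(0.66, array([360.8, 228.5]), (np.float64(158.0), np.float64(31.0)))]
index [(0.51, array([361.6, 229.7]), (np.float64(153.0), np.float64(39.0)))]
150 [[390.8 258.6]] [[362.8 231.3]]
155 [[392.  259.2]] [[363.7 231. ]]
160 [[393.3 259.8]] [[364.5 230.6]]
165 [[394.6 260.3]] [[365.3 230.2]]
170 [[395.9 260.6]] [[366.  229.7]]
```

View pics/n.png

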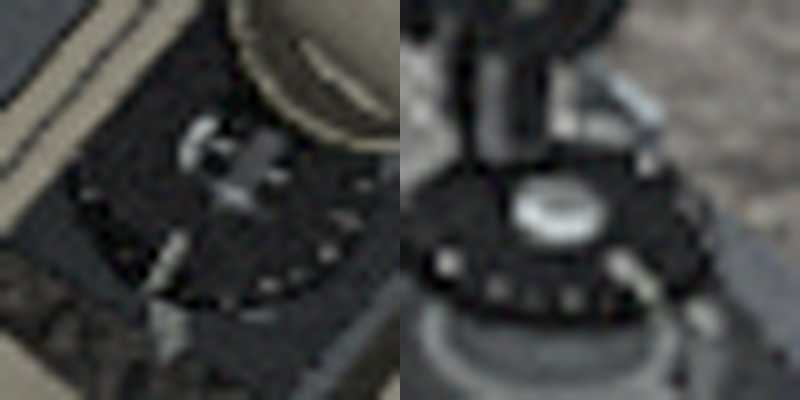

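Request:
{"op": "carry_out", "data": {
  "commands": [
    {"translation": [0.0012, -0.0001, 0], "spin": 0, "jaw": 0.01},
    {"translation": [0.0012, -0.0001, 0], "spin": 0, "jaw": 0.01},
    {"translation": [0.0011, -0.0001, 0], "spin": 0, "jaw": 0.01},
    {"translation": [0.0011, -0.0002, 0], "spin": 0, "jaw": 0.01},
    {"translation": [0.0008, -0.0001, 0], "spin": 0, "jaw": 0.01},
    {"translation": [0, 0, 0], "spin": 0, "jaw": 0.01},
    {"translation": [0, 0, 0], "spin": 0, "jaw": 0.01},
    {"translation": [0, 0, 0], "spin": 0, "jaw": 0.01}
  ]
}}

```text
time: 56.85
tool_pos: [478.8, -325.0, 71.2]
tcp_rot: [179.9, 0.1, 60.9]
ft_force: [4.4, -4.5, 3.8]
finger_gap: 17.1
grip_force: 24.8
```

```bash
python3 - <<'E'
from circ import *
from vis import *
plan(438.9,-276.5,73,60.9)
p=r.sense()['tool_pos'][:2]-W; print(np.hypot(*p),np.degrees(np.arctan2(p[1],p[0])))
A=r.snapshot('top');B=r.snapshot('scene')
def big(c,x0,y0,w,h): return cv2.resize(c['pixels'][y0:y0+h,x0:x0+w],(400,400),interpolation=cv2.INTER_CUBIC)
cv2.imwrite('pics/o.png',np.hstack([big(A,384,243,24,24),big(B,353,218,20,20)]))
# bright line pixels near the rim in the top view
g=cv2.cvtColor(A['pixels'],cv2.COLOR_BGR2GRAY)
print(g[252:268,388:402])
E
```

```text
t 56.85 pos [ 478.8 -325.    71.2] rot [1.799e+02 1.000e-01 6.090e+01] F [ 4.4 -4.5  3.8] gap 17.1 grip 24.8
now t=[0.0230, -0.0585, -0.0018]
spun t=[0.0230, -0.0585, -0.0018]
spin -0.000
37.87936354900526 -16.45037260122038
[[ 13  29  35  36  34  39  30  31  27  33  33  30  29  23]
 [ 17  13  35  30  33  25  34  30  26  27  28  27  34  36]
 [ 12  19  16  30  36  40  27 121 122  65  35  29  35  31]
 [  5  25  15   1  19  31  24 156 125  46  25  40  35  27]
 [  4   3  14  42  27   4  40 128  92  28  36  33  31  32]
 [ 36  10   9  45  35  11  90 133  86  25  30  32  36  33]
 [ 35  47  26   2  10   5 114  93  39  30  38  22  36  31]
 [ 41  37  45  39  18  26  99  68  13  28  60  48  26  72]
 [ 36  34  49  42 101  74  62  31   9  16  31  32  33  35]
 [ 44  37  39  31  99 107 111  75  37  35  33  30  30  66]
 [ 49  39  20  47  89 110 113  70  40  47  43  45  39  44]
 [ 49  53  57  51  71  85 106  76  42  47  41  44  41  44]
 [ 58  50  53  37  56 108 111  70  40  41  43  40  47  45]
 [ 53  47  51  47  57  93  71  19  34  42  43  47  48  35]
 [ 53  32  20  25  54  61  37  40  45  36  35  40  45  42]
 [ 49  32  28  27  27  48  32  40  45  32  26  32  46  41]]
```

View pics/o.png

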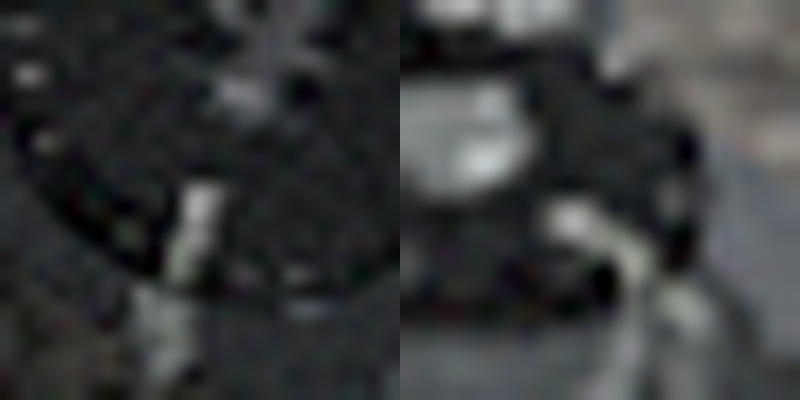

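```bash
python3 - <<'E'
from vis import *
from circ import W
A=r.snapshot('top');B=r.snapshot('scene'); g=cv2.cvtColor(A['pixels'],cv2.COLOR_BGR2GRAY).astype(float)
def ang(p,C): d=np.array(p)-C; return np.degrees(np.arctan2(d[1],d[0])).round(1),np.hypot(*d).round(1)
def cen(y,x0,x1,b):
    w=np.clip(g[y,x0:x1]-b,0,None); return (w*np.arange(x0,x1)).sum()/w.sum()
for C in(W,W+[.2,.9]):
    for y in range(254,260): print('line',y,round(cen(y,393,399,40),2),ang(unproj([[cen(y,393,399,40),y]],60,A)[0],C))
    for y in range(260,267): print('ptr',y,round(cen(y,390,397,48),2),ang(unproj([[cen(y,390,397,48),y]],54,A)[0],C))
# scene: line end & pointer tip
for n,uv,z in(('lineend',[353+245/20-.5,218+265/20-.5],60),('ptrtip',[353+282/20-.5,218+300/20-.5],54)): print(n,ang(unproj([uv],z,B)[0],W))
E
```

```text
line 254 395.69 (np.float64(161.0), np.float64(30.2))
line 255 395.46 (np.float64(161.7), np.float64(33.4))
line 256 395.33 (np.float64(162.8), np.float64(36.5))
line 257 395.01 (np.float64(162.8), np.float64(39.8))
line 258 394.46 (np.float64(161.9), np.float64(43.4))
line 259 395.06 (np.float64(165.4), np.float64(45.8))
ptr 260 392.48 (np.float64(158.3), np.float64(51.1))
ptr 261 393.35 (np.float64(162.4), np.float64(53.1))
ptr 262 393.39 (np.float64(163.5), np.float64(56.0))
ptr 263 393.21 (np.float64(163.9), np.float64(59.2))
ptr 264 393.55 (np.float64(165.7), np.float64(61.9))
ptr 265 393.14 (np.float64(165.4), np.float64(65.3))
ptr 266 392.61 (np.float64(164.7), np.float64(68.8))
line 254 395.69 (np.float64(162.8), np.float64(30.1))
line 255 395.46 (np.float64(163.3), np.float64(33.3))
line 256 395.33 (np.float64(164.2), np.float64(36.5))
line 257 395.01 (np.float64(164.1), np.float64(39.8))
line 258 394.46 (np.float64(163.1), np.float64(43.3))
line 259 395.06 (np.float64(166.6), np.float64(45.8))
ptr 260 392.48 (np.float64(159.3), np.float64(51.0))
ptr 261 393.35 (np.float64(163.4), np.float64(53.0))
ptr 262 393.39 (np.float64(164.5), np.float64(56.0))
ptr 263 393.21 (np.float64(164.8), np.float64(59.1))
ptr 264 393.55 (np.float64(166.6), np.float64(61.9))
ptr 265 393.14 (np.float64(166.2), np.float64(65.3))
ptr 266 392.61 (np.float64(165.5), np.float64(68.8))
lineend (np.float64(159.9), np.float64(51.2))
ptrtip (np.float64(163.7), np.float64(58.1))
```

Request:
{"op": "carry_out", "data": {
  "commands": [
    {"translation": [0.001, -0.0002, 0], "spin": 0, "jaw": 0.01},
    {"translation": [0, 0, 0], "spin": 0, "jaw": 0.01},
    {"translation": [0, 0, 0], "spin": 0, "jaw": 0.01},
    {"translation": [0, 0, 0], "spin": 0, "jaw": 0.016},
    {"translation": [0, 0, 0], "spin": 0, "jaw": 0.022},
    {"translation": [0, 0, 0], "spin": 0, "jaw": 0.03},
    {"translation": [0, 0, 0], "spin": 0, "jaw": 0.036},
    {"translation": [0, 0, 0], "spin": 0, "jaw": 0.036}
  ]
}}

```text
time: 57.72
tool_pos: [477.5, -322.4, 69.5]
tcp_rot: [-179.9, -0.0, 60.9]
ft_force: [0.2, 0.5, 0.2]
finger_gap: 36.0
grip_force: 0.0
```

Request:
{"op": "carry_out", "data": {
  "commands": [
    {"translation": [0, 0, -0.005], "spin": 0, "jaw": 0.036},
    {"translation": [0, 0, -0.01], "spin": 0, "jaw": 0.036},
    {"translation": [0, 0, -0.02], "spin": 0, "jaw": 0.036},
    {"translation": [0, 0, -0.03], "spin": 0, "jaw": 0.036},
    {"translation": [0, 0, -0.04], "spin": 0, "jaw": 0.036},
    {"translation": [0, 0, -0.04], "spin": 0, "jaw": 0.036},
    {"translation": [0, 0, 0], "spin": 0, "jaw": 0.036},
    {"translation": [0, 0, 0], "spin": 0, "jaw": 0.036}
  ]
}}

```text
time: 58.38
tool_pos: [480.3, -324.8, 220.9]
tcp_rot: [179.5, 0.1, 60.9]
ft_force: [0.1, -0.4, -1.1]
finger_gap: 36.2
grip_force: 0.0
```

Request:
{"op": "carry_out", "data": {
  "commands": [
    {"translation": [-0.04, 0, 0], "spin": 0, "jaw": 0.0},
    {"translation": [-0.04, 0, 0], "spin": 0, "jaw": 0.0},
    {"translation": [-0.04, 0, 0], "spin": 0, "jaw": 0.0},
    {"translation": [-0.04, 0, 0], "spin": 0, "jaw": 0.0},
    {"translation": [0, 0, 0], "spin": 0, "jaw": 0.0},
    {"translation": [0, 0, 0], "spin": 0, "jaw": 0.0},
    {"translation": [0, 0, 0], "spin": 0, "jaw": 0.0},
    {"translation": [0, 0, 0], "spin": 0, "jaw": 0.0}
  ]
}}

```text
time: 59.05
tool_pos: [400.9, -461.9, 215.0]
tcp_rot: [-179.9, -0.1, 60.9]
ft_force: [0.4, -0.3, -0.6]
finger_gap: 0.1
grip_force: 0.0
```

```bash
python3 - <<'E'
from vis import *
from circ import W,plan
plan(475,-203,200,60.9)
A=r.snapshot('top');B=r.snapshot('scene'); g=cv2.cvtColor(A['pixels'],cv2.COLOR_BGR2GRAY).astype(float)
def ang(p,C): d=np.array(p)-C; return np.degrees(np.arctan2(d[1],d[0])).round(1),np.hypot(*d).round(1)
def cen(y,x0,x1,b):
    w=np.clip(g[y,x0:x1]-b,0,None); return (w*np.arange(x0,x1)).sum()/w.sum()
print('line',[ang(unproj([[cen(y,392,399,40),y]],60,A)[0],W)[0] for y in range(254,259)])
print('ptr',[ang(unproj([[cen(y,390,397,48),y]],54,A)[0],W)[0] for y in range(261,267)])
# clamp ball: dark blob
a=np.radians(-29.1);ex=np.array([np.cos(a),np.sin(a)]);ey=np.array([-np.sin(a),np.cos(a)]); O=W-(-58)*ex-(-30)*ey
print('stage O',O)
for c in(A,B): print([(round(d['score'],2),np.round(d['xy'],1)) for d in r.landmark_of(c,'clamp_tip')])
for th in(0,.2,.4,.5,.6):
    P=np.array([*(O+(-55-65*np.sin(th))*ex+92*ey),34+65*np.cos(th)]); print(th,P.round(1),proj([P],A).round(1),proj([P],B).round(1))
s=cv2.resize(A['pixels'][180:270,340:460],(400,300),interpolation=cv2.INTER_CUBIC)
b=cv2.resize(B['pixels'][190:265,295:395],(400,300),interpolation=cv2.INTER_CUBIC)
cv2.imwrite('pics/p.png',np.hstack([s,b]))
E
```

```text
t 59.05 pos [ 400.9 -461.9  215. ] rot [-1.799e+02 -1.000e-01  6.090e+01] F [ 0.4 -0.3 -0.6] gap 0.1 grip 0.0
now t=[0.2623, -0.0610, 0.0150]
spun t=[0.2623, -0.0612, 0.0150]
spin 0.001
line [np.float64(162.8), np.float64(163.8), np.float64(162.4), np.float64(162.5), np.float64(165.0)]
ptr [np.float64(161.8), np.float64(164.2), np.float64(163.4), np.float64(165.4), np.float64(163.3), np.float64(167.6)]
stage O [ 507.76885035 -316.29428537]
[(0.57, array([362.1, 234.3]))]
[(0.52, array([340.1, 234.3])), (0.41, array([332.6, 231.7]))]
0 [ 504.5 -209.2   99. ] [[366.9 223.4]] [[328.5 224.6]]
0.2 [ 493.2 -202.9   97.7] [[364.7 227. ]] [[330.4 226.6]]
0.4 [ 482.3 -196.8   93.9] [[362.6 230.6]] [[332.1 229.1]]
0.5 [ 477.2 -194.    91. ] [[361.6 232.2]] [[332.9 230.5]]
0.6 [ 472.4 -191.3   87.6] [[360.6 233.9]] [[333.7 232. ]]
```

View pics/p.png

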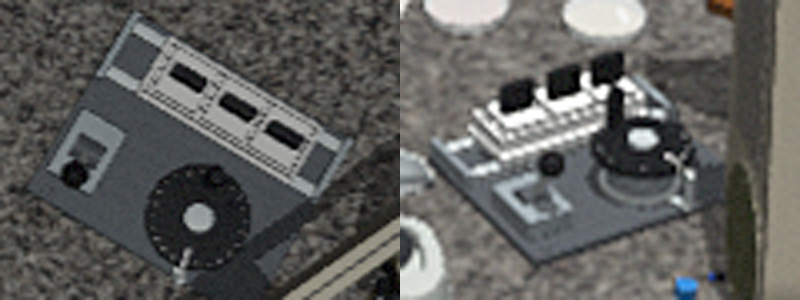

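Request:
{"op": "carry_out", "data": {
  "commands": [
    {"translation": [0.0339, -0.0128, 0], "spin": 0, "jaw": 0.0},
    {"translation": [0.0339, -0.0128, 0], "spin": 0, "jaw": 0.0},
    {"translation": [0.0339, -0.0128, 0], "spin": 0, "jaw": 0.0},
    {"translation": [0.0339, -0.0128, 0], "spin": 0, "jaw": 0.0},
    {"translation": [0.0339, -0.0128, 0], "spin": 0, "jaw": 0.0},
    {"translation": [0.0339, -0.0128, 0], "spin": 0, "jaw": 0.0},
    {"translation": [0.0339, -0.0128, 0], "spin": 0, "jaw": 0.0},
    {"translation": [0.0339, -0.0128, 0], "spin": 0, "jaw": 0.0}
  ]
}}

```text
time: 59.92
tool_pos: [443.1, -174.1, 215.9]
tcp_rot: [180.0, -0.0, 60.9]
ft_force: [0.7, -0.0, 0.2]
finger_gap: -0.4
grip_force: 0.0
```

Request:
{"op": "carry_out", "data": {
  "commands": [
    {"translation": [0, 0, 0], "spin": 0, "jaw": 0.0},
    {"translation": [0, 0, 0.02], "spin": 0, "jaw": 0.0},
    {"translation": [0, 0, 0.03], "spin": 0, "jaw": 0.0},
    {"translation": [0, 0, 0.03], "spin": 0, "jaw": 0.0},
    {"translation": [0, 0, 0.02], "spin": 0, "jaw": 0.0},
    {"translation": [0, 0, 0], "spin": 0, "jaw": 0.0},
    {"translation": [0, 0, 0], "spin": 0, "jaw": 0.0},
    {"translation": [0, 0, 0], "spin": 0, "jaw": 0.0}
  ]
}}

```text
time: 60.58
tool_pos: [444.0, -176.7, 117.3]
tcp_rot: [179.9, -0.0, 60.9]
ft_force: [-0.1, -0.3, -0.5]
finger_gap: 0.3
grip_force: 0.0
```

```bash
python3 - <<'E'
from plan import *
plan(443.3,-175.1,82,60.9)
E
```

```text
t 60.58 pos [ 444.  -176.7  117.3] rot [179.9  -0.   60.9] F [-0.1 -0.3 -0.5] gap 0.3 grip 0.0
now t=[0.0011, -0.0014, 0.0353]
spun t=[0.0011, -0.0014, 0.0353]
spin 0.000
```

Request:
{"op": "carry_out", "data": {
  "commands": [
    {"translation": [0.001, 0, 0.015], "spin": 0, "jaw": 0.0},
    {"translation": [0, 0, 0.014], "spin": 0, "jaw": 0.0},
    {"translation": [0, 0, 0.007], "spin": 0, "jaw": 0.0},
    {"translation": [0, 0, 0], "spin": 0, "jaw": 0.0},
    {"translation": [0, 0.004, 0], "spin": 0, "jaw": 0.0},
    {"translation": [0, 0.004, 0], "spin": 0, "jaw": 0.0},
    {"translation": [0, 0.004, 0], "spin": 0, "jaw": 0.0},
    {"translation": [0, 0.004, 0], "spin": 0, "jaw": 0.0}
  ]
}}

```text
time: 61.25
tool_pos: [458.3, -183.7, 80.8]
tcp_rot: [180.0, -0.0, 60.9]
ft_force: [-2.7, 1.4, 2.9]
finger_gap: -0.2
grip_force: 1.7
```

Request:
{"op": "carry_out", "data": {
  "commands": [
    {"translation": [0, 0.005, 0], "spin": 0, "jaw": 0.0},
    {"translation": [0, 0.005, 0], "spin": 0, "jaw": 0.0},
    {"translation": [0, 0.005, 0], "spin": 0, "jaw": 0.0},
    {"translation": [0, 0.005, 0], "spin": 0, "jaw": 0.0},
    {"translation": [0, 0.005, 0], "spin": 0, "jaw": 0.0},
    {"translation": [0, 0.005, 0], "spin": 0, "jaw": 0.0},
    {"translation": [0, 0.005, 0], "spin": 0, "jaw": 0.0},
    {"translation": [0, 0.003, 0], "spin": 0, "jaw": 0.0}
  ]
}}

```text
time: 61.92
tool_pos: [491.3, -202.1, 79.6]
tcp_rot: [180.0, 0.0, 60.9]
ft_force: [-0.9, 0.3, 0.9]
finger_gap: -0.1
grip_force: 0.5
```

```bash
python3 - <<'E'
from plan import *
from vis import *
O=np.array([507.77,-316.3]);a=np.radians(-29.1);ex=np.array([np.cos(a),np.sin(a)]);ey=np.array([-np.sin(a),np.cos(a)])
plan(*(O-53*ex+92*ey),82,60.9); p=r.sense()['tool_pos'][:2]-O; print('stage xy',p@ex,p@ey)
B=r.snapshot('scene'); print([(round(d['score'],2),np.round(d['xy'],1)) for d in r.landmark_of(B,'clamp_tip')])
for L in(-.5,-.2,0,.2,.3,.5): print(L,proj([[*(O+(-55+65*np.sin(L))*ex+92*ey),34+65*np.cos(L)]],B).round(1))
E
```

```text
t 61.92 pos [ 491.3 -202.1   79.6] rot [180.    0.   60.9] F [-0.9  0.3  0.9] gap -0.1 grip 0.5
now t=[0.0002, 0.0169, -0.0024]
spun t=[0.0002, 0.0169, -0.0024]
spin -0.000
stage xy -69.88346120198928 91.7568623733283
[(0.62, array([329.4, 220. ])), (0.61, array([323.9, 223.1]))]
-0.5 [[332.9 230.5]]
-0.2 [[330.4 226.6]]
0 [[328.5 224.6]]
0.2 [[326.7 223.2]]
0.3 [[325.8 222.8]]
0.5 [[324.1 222.4]]
```

Request:
{"op": "carry_out", "data": {
  "commands": [
    {"translation": [0, 0.002, 0], "spin": 0, "jaw": 0.0},
    {"translation": [0, 0.002, 0], "spin": 0, "jaw": 0.0},
    {"translation": [0, 0.002, 0], "spin": 0, "jaw": 0.0},
    {"translation": [0, 0.002, 0], "spin": 0, "jaw": 0.0},
    {"translation": [0, 0.002, 0], "spin": 0, "jaw": 0.0},
    {"translation": [0, 0.001, 0], "spin": 0, "jaw": 0.0},
    {"translation": [0, 0.001, 0], "spin": 0, "jaw": 0.0},
    {"translation": [0, 0, 0], "spin": 0, "jaw": 0.0}
  ]
}}

```text
time: 62.68
tool_pos: [501.3, -207.7, 79.6]
tcp_rot: [180.0, -0.0, 60.9]
ft_force: [0.8, -1.2, 0.4]
finger_gap: 0.0
grip_force: 0.3
```

Request:
{"op": "carry_out", "data": {
  "commands": [
    {"translation": [0, 0.001, 0], "spin": 0, "jaw": 0.0},
    {"translation": [0, 0.001, 0], "spin": 0, "jaw": 0.0},
    {"translation": [0, 0.001, 0], "spin": 0, "jaw": 0.0},
    {"translation": [0, 0.001, 0], "spin": 0, "jaw": 0.0},
    {"translation": [0, 0.001, 0], "spin": 0, "jaw": 0.0},
    {"translation": [0, 0.001, 0], "spin": 0, "jaw": 0.0},
    {"translation": [0, 0, 0], "spin": 0, "jaw": 0.0},
    {"translation": [0, 0, 0], "spin": 0, "jaw": 0.0}
  ]
}}

```text
time: 63.35
tool_pos: [506.6, -210.6, 79.7]
tcp_rot: [180.0, 0.0, 60.9]
ft_force: [-0.7, 0.1, -0.8]
finger_gap: -0.2
grip_force: 0.3
```

```bash
python3 - <<'E'
from plan import *
from vis import *
O=np.array([507.77,-316.3]);a=np.radians(-29.1);ex=np.array([np.cos(a),np.sin(a)]);ey=np.array([-np.sin(a),np.cos(a)])
plan(*(O-53*ex+92*ey),82,60.9); p=r.sense()['tool_pos'][:2]-O; print('stage xy',p@ex,p@ey)
B=r.snapshot('scene'); print([(round(d['score'],2),np.round(d['xy'],1)) for d in r.landmark_of(B,'clamp_tip')])
E
```

```text
t 63.35 pos [ 506.6 -210.6   79.7] rot [180.    0.   60.9] F [-0.7  0.1 -0.8] gap -0.2 grip 0.3
now t=[0.0002, -0.0006, -0.0023]
spun t=[0.0002, -0.0006, -0.0023]
spin -0.000
stage xy -52.42275784416456 91.80881978792554
[(0.62, array([325.6, 224.7]))]
```

Request:
{"op": "carry_out", "data": {
  "commands": [
    {"translation": [0, 0.001, 0], "spin": 0, "jaw": 0.0},
    {"translation": [0, 0.001, 0], "spin": 0, "jaw": 0.0},
    {"translation": [0, 0.001, 0], "spin": 0, "jaw": 0.0},
    {"translation": [0, 0.001, 0], "spin": 0, "jaw": 0.0},
    {"translation": [0, 0, 0], "spin": 0, "jaw": 0.0},
    {"translation": [0, 0, 0], "spin": 0, "jaw": 0.0},
    {"translation": [0, 0, 0], "spin": 0, "jaw": 0.0},
    {"translation": [0, 0, 0], "spin": 0, "jaw": 0.0}
  ]
}}

```text
time: 64.12
tool_pos: [509.2, -212.0, 79.4]
tcp_rot: [-179.9, 0.0, 60.9]
ft_force: [-5.1, 2.1, 1.4]
finger_gap: 0.2
grip_force: 2.8
```

Request:
{"op": "carry_out", "data": {
  "commands": [
    {"translation": [0, -0.005, 0], "spin": 0, "jaw": 0.0},
    {"translation": [0, -0.015, 0], "spin": 0, "jaw": 0.0},
    {"translation": [0, -0.02, 0], "spin": 0, "jaw": 0.0},
    {"translation": [0, 0, -0.03], "spin": 0, "jaw": 0.0},
    {"translation": [0, 0, -0.04], "spin": 0, "jaw": 0.0},
    {"translation": [0, 0, -0.04], "spin": 0, "jaw": 0.0},
    {"translation": [0, 0, -0.04], "spin": 0, "jaw": 0.0},
    {"translation": [0, 0, 0], "spin": 0, "jaw": 0.0}
  ]
}}

```text
time: 64.78
tool_pos: [479.0, -195.1, 240.1]
tcp_rot: [179.1, -0.0, 60.9]
ft_force: [1.8, 0.2, 1.2]
finger_gap: 0.1
grip_force: 0.0
```

Request:
{"op": "carry_out", "data": {
  "commands": [
    {"translation": [-0.03, -0.015, 0], "spin": 0, "jaw": 0.0},
    {"translation": [-0.03, -0.015, 0], "spin": 0, "jaw": 0.0},
    {"translation": [-0.03, 0, 0], "spin": 0, "jaw": 0.0},
    {"translation": [-0.03, 0, 0], "spin": 0, "jaw": 0.0},
    {"translation": [-0.035, 0, 0], "spin": 0, "jaw": 0.0},
    {"translation": [-0.035, 0, 0], "spin": 0, "jaw": 0.0},
    {"translation": [-0.035, 0, 0], "spin": 0, "jaw": 0.0},
    {"translation": [-0.035, 0, 0], "spin": 0, "jaw": 0.0}
  ]
}}

```text
time: 65.45
tool_pos: [321.4, -407.2, 230.0]
tcp_rot: [179.9, 0.0, 60.9]
ft_force: [1.0, -0.7, 0.5]
finger_gap: -0.1
grip_force: 0.0
```

```bash
python3 - <<'E'
from vis import *
from circ import W,plan
plan(475,-203,200,60.9)
A=r.snapshot('top');B=r.snapshot('scene'); g=cv2.cvtColor(A['pixels'],cv2.COLOR_BGR2GRAY).astype(float)
def ang(p,C): d=np.array(p)-C; return np.degrees(np.arctan2(d[1],d[0])).round(1)
def cen(y,x0,x1,b):
    w=np.clip(g[y,x0:x1]-b,0,None); return (w*np.arange(x0,x1)).sum()/w.sum()
print('line',[ang(unproj([[cen(y,392,399,40),y]],60,A)[0],W) for y in range(254,259)])
print('ptr',[ang(unproj([[cen(y,390,397,48),y]],54,A)[0],W) for y in range(261,267)])
s=cv2.resize(A['pixels'][180:270,240:460],(733,300),interpolation=cv2.INTER_CUBIC)
b=cv2.resize(B['pixels'][190:265,270:395],(500,300),interpolation=cv2.INTER_CUBIC)
cv2.imwrite('pics/q.png',np.vstack([s,np.pad(b,((0,0),(0,233),(0,0)))]))
E
```

```text
t 65.45 pos [ 321.4 -407.2  230. ] rot [179.9   0.   60.9] F [ 1.  -0.7  0.5] gap -0.1 grip 0.0
now t=[0.2531, 0.0349, 0.0300]
spun t=[0.2531, 0.0349, 0.0300]
spin -0.000
line [np.float64(162.9), np.float64(163.9), np.float64(162.7), np.float64(163.0), np.float64(164.6)]
ptr [np.float64(161.9), np.float64(164.2), np.float64(163.5), np.float64(165.3), np.float64(163.4), np.float64(167.6)]
```

View pics/q.png

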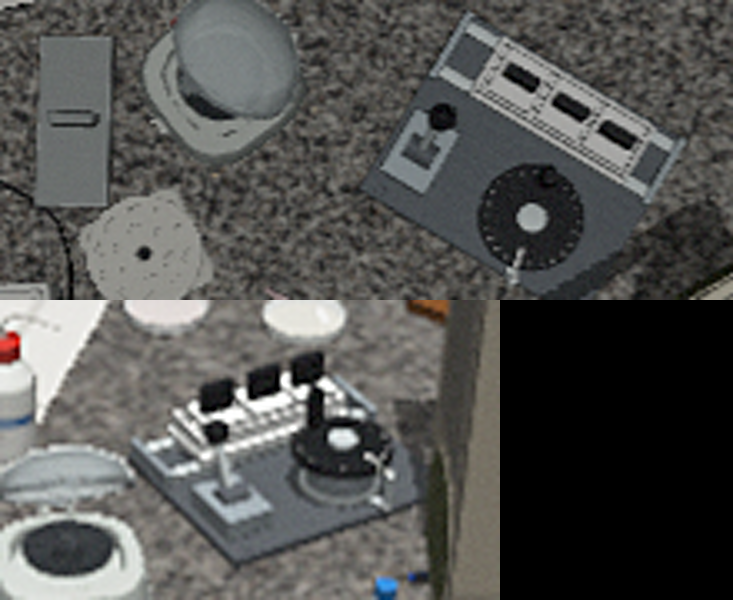

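```bash
python3 -c "
from bench import r
print(r.hand_in())"
```

```text
the job is handed in; nothing more can be done
None
```

I handed the job in at about 65 s; the hand-in call returned no verdict. In the last pictures the cover lies upright on the bench, all three inserts look home in the bed, the dial line is within about 1–2° of the pointer (brought back anticlockwise), and the clamp lever is thrown to its stop.

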